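Read in film cartridges and load the dock

ROBOT

A 6-joint arm with a two-finger parallel gripper is mounted at the origin on the work surface. World frame = base frame: x ahead of the robot, y to its left, z up, the work surface at z = 0. Lengths are in m, angles in rad, forces in N, time in s.
With the tool pointing down it reaches from about 0.3 to 0.775 m from the base axis. Payload 14.6 kg.
Tool frame: the origin (TCP) lies at the very end of the fingers, on their centre line; the grasp point (between the pads) lies manip.pinch_z behind it (manip.pinch_z is the distance from the TCP to the grasp point, in m); z points along the fingers, x is the direction in which the jaws open and shut, and the axes are right-handed (so a half turn about z gives the same grasp; the last joint's range is limited). The gripper opens to 94 mm and grips with 3 to 60 N. Pads are 16 mm wide; open, the fingers measure 119 mm over their backs; the gripper's body (75 mm by 177 mm) begins 78 mm behind the grasp point.
Start: joints at [1.051, 0.3, 1.521, -0, 1.321, -0.067], TCP at [0.241, 0.495, 0.205] pointing down, gripper open.
Joint ranges: [-3.03, 3.03], [-0.79, 2.21], [0.23, 2.52], [-1.04, 4.18], [0, 3.07], [-2.55, 2.55]. Speed limits (rad/s): [2.22, 2.22, 2.57, 3.14, 3.14, 3.14].

INTERFACE

Orientations are given as a unit quaternion [x, y, z, w].
In Python, from station import manip, viewer gives the robot as it stands. The module is installed in compiled form; this text tells all that it offers.
- The arm moves only by the tool apply_moves, never from a script. Its argument "series" is a list of rows, each a list of 4 numbers: the shift along the tool's x, y, z in cm, then the turn about the tool's z in rad. In form: [[tx, ty, tz, yaw], ...]. A call has 1 to 10 rows; each row is the pose to reach, as a shift and turn from the pose commanded when the call began, along the tool's axes at that moment; what a row does not reach only later rows make up. A row lasts 1/10 s, in which the tool goes at most 50 mm and 8.59 degrees, less where a joint would pass 70% of its speed; a pose out of reach is approached as far as the arm can. A call with a gripper value outside its range is refused whole. "jaw" is the closure, from -1 (fully open) to 1 (shut), set as the call begins (left out, the last holds). The fingers move at their own pace and stop on an object; "grip_force" is the grip in N (left out, the last holds). Time passes only in rows, so rows that repeat a pose let the fingers close. It gives the time, the measured TCP pose, the force and the opening at its end, in the units of the state.
- manip.sense(): the state, without advancing time (a new reading comes with each control period).
- viewer.capture(name): name is "scene" or "top"; returns a dict with "frame" (400x640x3 uint8, red, green, blue), "mtx" (3x3 intrinsics, pixels), "extrinsics" (4x4, takes a point from camera to world coordinates). Camera axes: x right, y up, looking along -z (the intrinsics and any distortion apply to the point x, -y, -z); pixel columns grow to the right and rows downward; lengths in m; the calibration is good to about 2 mm. A picture is of the moment at which its call begins. There is no depth.
- manip.finish_job(): hands the job in, once; it reports no verdict.
The state is a dict: "time": time; "joint_positions": joint angles; "joint_vel": joint speeds; "joint_efforts": joint torques, N m; "tool_pos": TCP position; "tool_rot": TCP orientation; "contact_force": force on the tool from outside, world axes, zero at the start; "ft_torque": the same for the moment, N m; "gripper_width": opening from 0.0 (shut) to 1.0 (fully open).
Only numpy, scipy, OpenCV 4.12 (cv2) and the standard library are available. Lean on these libraries where they do the work, as an engineer would, in place of code of your own. Each camera call takes 0.05 s, during which the arm holds its last target.

TASK

Slide the dock's thumb latch aside so that its sprung cover opens. Then show each film cartridge to the reader, tallest first: its hub face, then its ribbed spine, then its plain back, each held still for a second, upright and square to the window with the side's label straight in front of it and 4 cm away. Stand every cartridge upright and fully home in a bay of the dock (any free bay, either way round), leave the cover open, and leave the spool, tape dispenser and mug where they are.

Things in the scene. Friction and masses are not known exactly. Their poses are not given: they have to be found in the camera images.
- latch (a joint): black thumb latch on the front (robot) side of the grey cartridge dock; slides sideways along the dock's +y from 0 to 0.018 m, weakly sprung back to 0 (about 2 N with the cover's friction). Beyond about 0.009 m its steel catch clears the cover's tab and the cover springs open
- latch_thumb (a point): point on the latch's thumb block, 23 mm above the block's foot and 11 mm below its top, on its centre line, 46 mm above the table; the block is 16 mm (x) by 22 mm (y) by 34 mm high, with nothing beside it in y, a dark ledge under it whose top is 22 mm above the table, and the cover's edge 13 mm behind its rear face. Axes are the dock's: x away from the latch across the dock, y along the row of bays, z up
- cover (a joint): aluminium dust cover of the dock, 118 by 268 mm, hinged along the dock's far (+x) edge, 78 mm behind the bay centres and 40 mm above the table; 0 closed, about 1.9 rad fully open (leaning back, top about 150 mm above the table). A spring lifts it in about a second once the latch is slid aside, and holds it open
- bay0 (a point): centre of the floor of dock bay 0, 10 mm above the table; the bay is a rectangular well 66 mm (dock x) by 80 mm (dock y), 26 mm deep (rims of the dock 36 mm above the table). Axes are the dock's (x from the latch side to the hinge side, y along the row of three bays, pitch 86 mm)
- bay1 (a point): centre of the floor of dock bay 1, 10 mm above the table; the bay is a rectangular well 66 mm (dock x) by 80 mm (dock y), 26 mm deep (rims of the dock 36 mm above the table). Axes are the dock's (x from the latch side to the hinge side, y along the row of three bays, pitch 86 mm)
- bay2 (a point): centre of the floor of dock bay 2, 10 mm above the table; the bay is a rectangular well 66 mm (dock x) by 80 mm (dock y), 26 mm deep (rims of the dock 36 mm above the table). Axes are the dock's (x from the latch side to the hinge side, y along the row of three bays, pitch 86 mm)
- reader_window (a point): centre of the round dark window (36 mm across) of the reader, a grey box (60 deep, 80 wide, 70 mm high) on a post with a heavy loose foot 120 mm square and 16 mm thick that reaches 33 mm in front of the window; 165 mm above the table, its top at 200 mm; the window looks along the point's -x axis, level. The reader may get knocked a little out of place during the work and need not be put back (2.5 kg)
- reading_spot (a point): point 40 mm straight out in front of the middle of the reader's window, same axes; the label of a shown side belongs here, the cartridge lying beyond it as seen from the window (towards -x)
- tall_mid (a point): centre (half-way up) of the tall film cartridge, a loose upright grey plastic block 120 mm high, 50 mm thick (own x) and 70 mm wide (own y), 0.2 to 0.45 kg; z is up when it stands. May be absent
- tall_hub (a point): label on the tall cartridge's hub face (broad 70 mm wide side at own -x, with a dark round hub 46 mm across around the white label), 35 mm above the foot
- tall_spine (a point): label on the tall cartridge's spine (narrow 50 mm wide side at own +y, with dark cross ribs above and below the white label), 35 mm above the foot
- tall_back (a point): label on the tall cartridge's plain back (broad 70 mm wide side at own +x, white label only), 35 mm above the foot
- middle_mid (a point): centre (half-way up) of the middle film cartridge, a loose upright grey plastic block 100 mm high, 50 mm thick (own x) and 70 mm wide (own y), 0.2 to 0.45 kg; z is up when it stands. May be absent
- middle_hub (a point): label on the middle cartridge's hub face (broad 70 mm wide side at own -x, with a dark round hub 46 mm across around the white label), 35 mm above the foot
- middle_spine (a point): label on the middle cartridge's spine (narrow 50 mm wide side at own +y, with dark cross ribs above and below the white label), 35 mm above the foot
- middle_back (a point): label on the middle cartridge's plain back (broad 70 mm wide side at own +x, white label only), 35 mm above the foot
- short_mid (a point): centre (half-way up) of the short film cartridge, a loose upright grey plastic block 80 mm high, 50 mm thick (own x) and 70 mm wide (own y), 0.2 to 0.45 kg; z is up when it stands. May be absent
- short_hub (a point): label on the short cartridge's hub face (broad 70 mm wide side at own -x, with a dark round hub 46 mm across around the white label), 35 mm above the foot
- short_spine (a point): label on the short cartridge's spine (narrow 50 mm wide side at own +y, with dark cross ribs above and below the white label), 35 mm above the foot
- short_back (a point): label on the short cartridge's plain back (broad 70 mm wide side at own +x, white label only), 35 mm above the foot
- spool: bystander: white empty film spool lying flat, 110 mm across, 28 mm high, origin under its centre
- dispenser: bystander: red tape dispenser, 130 by 55 mm, 82 mm high, origin under its centre
- mug: bystander: white mug, 80 mm across, 90 mm high, origin under its centre
Not all that is in view belongs to the job. What is shaped like the part that bears short_mid but orange or yellow is not meant.

How it is judged:
On the way, in this order (a step that is already met when the one before it is completed fails the run):
1. the dock's cover has sprung open (value of joint cover above 1.5 rad), for 0.2 s.
2. the tall cartridge's hub face is held still and square to the reader, its label within 18 mm of the point 40 mm in front of the window and within 0.17 rad (distance between tall_hub and reading_spot below 0.018 m and x of tall_mid in the frame of reading_spot below -0.01 m and angle between the x axis of tall_hub and the x axis of reading_spot, either way round below 0.17 rad and angle between tall_mid's own z axis and vertical below 0.17 rad and linear speed of tall below 0.05 m/s), for 0.8 s.
3. the tall cartridge's ribbed spine is held still and square to the reader, its label within 18 mm of the point 40 mm in front of the window and within 0.17 rad (distance between tall_spine and reading_spot below 0.018 m and x of tall_mid in the frame of reading_spot below -0.01 m and angle between the y axis of tall_spine and the x axis of reading_spot, either way round below 0.17 rad and angle between tall_mid's own z axis and vertical below 0.17 rad and linear speed of tall below 0.05 m/s), for 0.8 s.
4. the tall cartridge's plain back is held still and square to the reader, its label within 18 mm of the point 40 mm in front of the window and within 0.17 rad (distance between tall_back and reading_spot below 0.018 m and x of tall_mid in the frame of reading_spot below -0.01 m and angle between the x axis of tall_back and the x axis of reading_spot, either way round below 0.17 rad and angle between tall_mid's own z axis and vertical below 0.17 rad and linear speed of tall below 0.05 m/s), for 0.8 s.
5. the middle cartridge's hub face is held still and square to the reader, its label within 18 mm of the point 40 mm in front of the window and within 0.17 rad (distance between middle_hub and reading_spot below 0.018 m and x of middle_mid in the frame of reading_spot below -0.01 m and angle between the x axis of middle_hub and the x axis of reading_spot, either way round below 0.17 rad and angle between middle_mid's own z axis and vertical below 0.17 rad and linear speed of middle below 0.05 m/s), for 0.8 s.
6. the middle cartridge's ribbed spine is held still and square to the reader, its label within 18 mm of the point 40 mm in front of the window and within 0.17 rad (distance between middle_spine and reading_spot below 0.018 m and x of middle_mid in the frame of reading_spot below -0.01 m and angle between the y axis of middle_spine and the x axis of reading_spot, either way round below 0.17 rad and angle between middle_mid's own z axis and vertical below 0.17 rad and linear speed of middle below 0.05 m/s), for 0.8 s.
7. the middle cartridge's plain back is held still and square to the reader, its label within 18 mm of the point 40 mm in front of the window and within 0.17 rad (distance between middle_back and reading_spot below 0.018 m and x of middle_mid in the frame of reading_spot below -0.01 m and angle between the x axis of middle_back and the x axis of reading_spot, either way round below 0.17 rad and angle between middle_mid's own z axis and vertical below 0.17 rad and linear speed of middle below 0.05 m/s), for 0.8 s.
8. the short cartridge's hub face is held still and square to the reader, its label within 18 mm of the point 40 mm in front of the window and within 0.17 rad (distance between short_hub and reading_spot below 0.018 m and x of short_mid in the frame of reading_spot below -0.01 m and angle between the x axis of short_hub and the x axis of reading_spot, either way round below 0.17 rad and angle between short_mid's own z axis and vertical below 0.17 rad and linear speed of short below 0.05 m/s), for 0.8 s.
9. the short cartridge's ribbed spine is held still and square to the reader, its label within 18 mm of the point 40 mm in front of the window and within 0.17 rad (distance between short_spine and reading_spot below 0.018 m and x of short_mid in the frame of reading_spot below -0.01 m and angle between the y axis of short_spine and the x axis of reading_spot, either way round below 0.17 rad and angle between short_mid's own z axis and vertical below 0.17 rad and linear speed of short below 0.05 m/s), for 0.8 s.
10. the short cartridge's plain back is held still and square to the reader, its label within 18 mm of the point 40 mm in front of the window and within 0.17 rad (distance between short_back and reading_spot below 0.018 m and x of short_mid in the frame of reading_spot below -0.01 m and angle between the x axis of short_back and the x axis of reading_spot, either way round below 0.17 rad and angle between short_mid's own z axis and vertical below 0.17 rad and linear speed of short below 0.05 m/s), for 0.8 s.
At the end, for the whole second after the job is handed in: The cover stands open (more than 1.5 rad) and every cartridge present stands in a dock bay, its centre line within 14 mm of the centre of the bay and its foot within 4 mm of the floor of the bay, upright within 0.06 rad, released and at rest (value of joint cover above 1.5 rad and ((horizontal distance between tall_mid and bay0 below 0.014 m and z of tall_mid in the frame of bay0 below 0.064 m) or (horizontal distance between tall_mid and bay1 below 0.014 m and z of tall_mid in the frame of bay1 below 0.064 m) or (horizontal distance between tall_mid and bay2 below 0.014 m and z of tall_mid in the frame of bay2 below 0.064 m)) and angle between each of tall_mid, middle_mid, short_mid's own z axis and vertical below 0.06 rad and linear speed of each of tall, middle, short below 0.02 m/s and ((horizontal distance between middle_mid and bay0 below 0.014 m and z of middle_mid in the frame of bay0 below 0.054 m) or (horizontal distance between middle_mid and bay1 below 0.014 m and z of middle_mid in the frame of bay1 below 0.054 m) or (horizontal distance between middle_mid and bay2 below 0.014 m and z of middle_mid in the frame of bay2 below 0.054 m)) and ((horizontal distance between short_mid and bay0 below 0.014 m and z of short_mid in the frame of bay0 below 0.044 m) or (horizontal distance between short_mid and bay1 below 0.014 m and z of short_mid in the frame of bay1 below 0.044 m) or (horizontal distance between short_mid and bay2 below 0.014 m and z of short_mid in the frame of bay2 below 0.044 m))); the robot touches nothing.
It fails at once if the spool is shifted by more than 25 mm (distance of spool from where it was at the start of the episode above 0.025 m).
It fails at once if the dispenser is shifted by more than 25 mm (distance of dispenser from where it was at the start of the episode above 0.025 m).
It fails at once if the mug is shifted by more than 25 mm (distance of mug from where it was at the start of the episode above 0.025 m).
Of tall, middle, short only 2 to 3 are there at a start; the rules pass over those that are not, and their reading is None.
At some moment in a run one of reader may be knocked a few centimetres aside while the robot is not near it.
It also fails if it takes over 210 s, if anything falls off the work surface, if the arm or the gripper's body presses on something with over 40 N, if the wrist force passes 120 N, or if a joint passes its speed limit or range.

## Working session

There is one attempt and no reset: what is moved stays moved. The work goes in short steps, Python scripts to look and compute and a tool call to move; the robot and the scene stay as the last step left them, time stands still between calls to the robot, and variables do not carry over. Pictures are saved under pics/ and viewed, and the job is handed in when it is done.

Besides the shell and the picture viewer there is one more tool, called by a JSON object that holds its "name" and its "arguments", one argument or row to a line. apply_moves: Moves the arm, as the interface text tells. Its arguments: {"type":"object","properties":{"series":{"type":"array"},"jaw":{"type":"number"},"grip_force":{"type":"number"}},"required":["series"]}

```bash
mkdir -p pics; ls; python3 - <<'E'
from station import manip, viewer
import cv2
print(manip.sense(), manip.pinch_z)
for n in("scene","top"):
    c=viewer.capture(n); cv2.imwrite(f"pics/{n}0.png",c["frame"][:,:,::-1]); print(n,c["mtx"].tolist(),c["extrinsics"].round(4).tolist(),[k for k in c])
E
```

```text
pics
{'time': 0.0, 'joint_positions': array([ 1.05142615e+00,  3.00473345e-01,  1.52160320e+00, -1.68646601e-05,
        1.32069324e+00, -6.65942737e-02]), 'joint_vel': array([ 7.54009991e-04, -9.07384456e-04,  7.47863853e-05,  3.08979867e-04,
        6.93881613e-04,  2.25991700e-03]), 'joint_efforts': array([-5.02761177e-04, -5.31807625e+01, -3.52742171e+01,  7.07790256e-02,
        2.44326226e-02, -1.45315994e-04]), 'tool_pos': array([0.24047387, 0.4943423 , 0.20487574]), 'tool_rot': array([ 8.47779203e-01,  5.30349014e-01, -5.14777122e-04,  2.85445669e-04]), 'contact_force': array([-0.26795116, -0.02752266, -0.23469156]), 'ft_torque': array([ 0.04387637, -0.01350109, -0.0206121 ]), 'gripper_width': 1.0004227603387874} 0.0188
scene [[433.0588308331802, 0.0, 324.304565058523], [0.0, 433.0588308331802, 190.3058341655375], [0.0, 0.0, 1.0]] [[-0.8888, -0.3739, 0.2651, 0.8965], [0.4583, -0.7272, 0.511, 0.6967], [0.0017, 0.5756, 0.8177, 1.2799], [0.0, 0.0, 0.0, 1.0]] ['frame', 'mtx', 'extrinsics']
top [[510.0482996947362, 0.0, 320.82031421649094], [0.0, 510.0482996947362, 194.42865516441978], [0.0, 0.0, 1.0]] [[0.0213, 0.9835, -0.1796, 0.1886], [-0.9998, 0.0207, -0.0055, -0.0193], [-0.0017, 0.1796, 0.9837, 1.9034], [0.0, 0.0, 0.0, 1.0]] ['frame', 'mtx', 'extrinsics']
```

View pics/scene0.png

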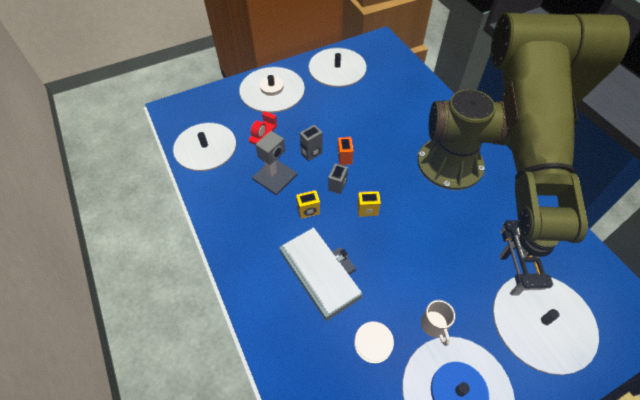

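View pics/top0.png

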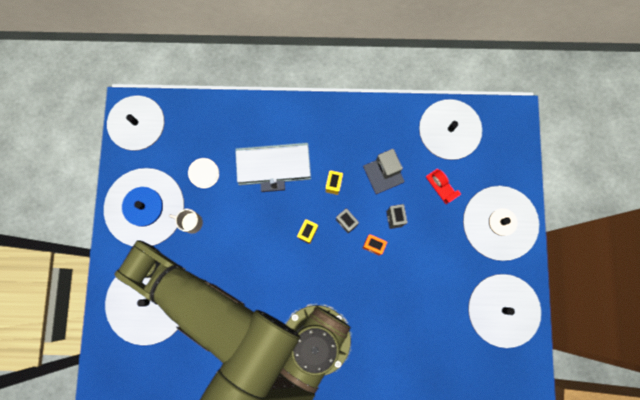

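```bash
python3 - <<'E'
import cv2,numpy as np
s=cv2.imread("pics/scene0.png"); t=cv2.imread("pics/top0.png")
cv2.imwrite("pics/c1.png",cv2.resize(s[100:230,235:395],None,fx=5,fy=5,interpolation=cv2.INTER_CUBIC)[:600])
cv2.imwrite("pics/c1b.png",cv2.resize(s[215:335,265:395],None,fx=5,fy=5,interpolation=cv2.INTER_CUBIC)[:600])
cv2.imwrite("pics/c2.png",cv2.resize(t[140:260,225:415],None,fx=4,fy=4,interpolation=cv2.INTER_CUBIC))
E
```

```text
(no output)
```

View pics/c1.png

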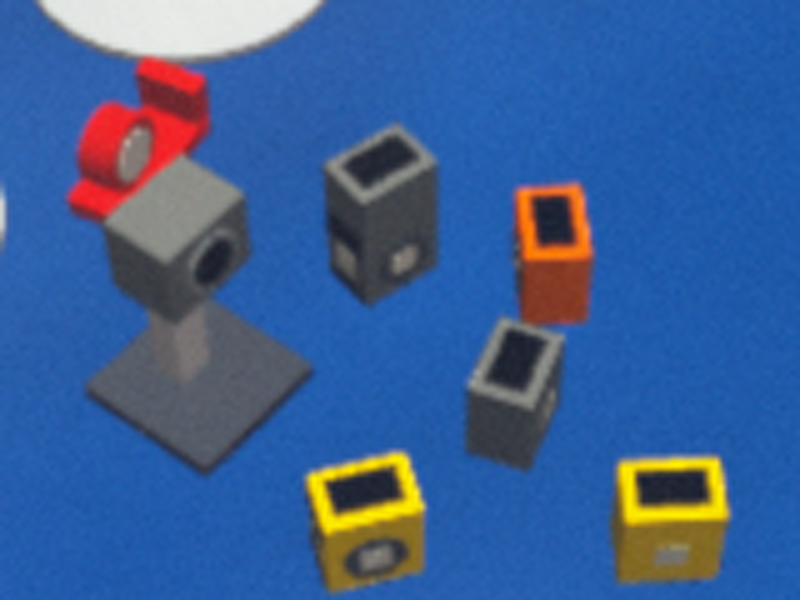

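View pics/c1b.png

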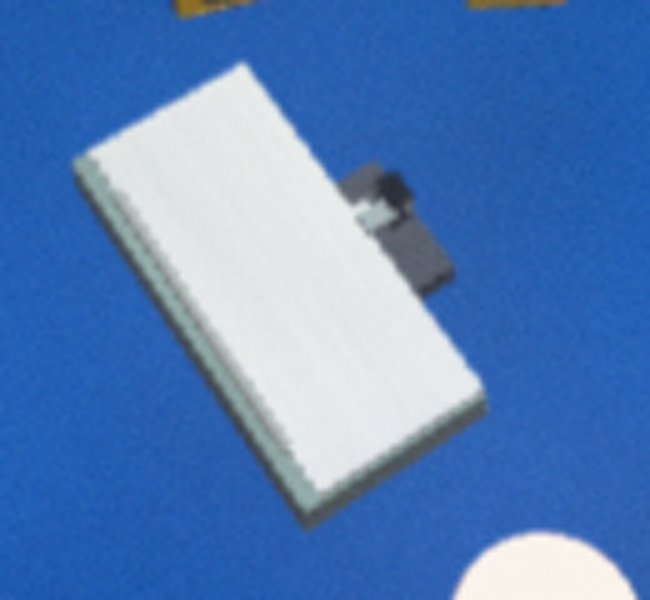

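View pics/c2.png

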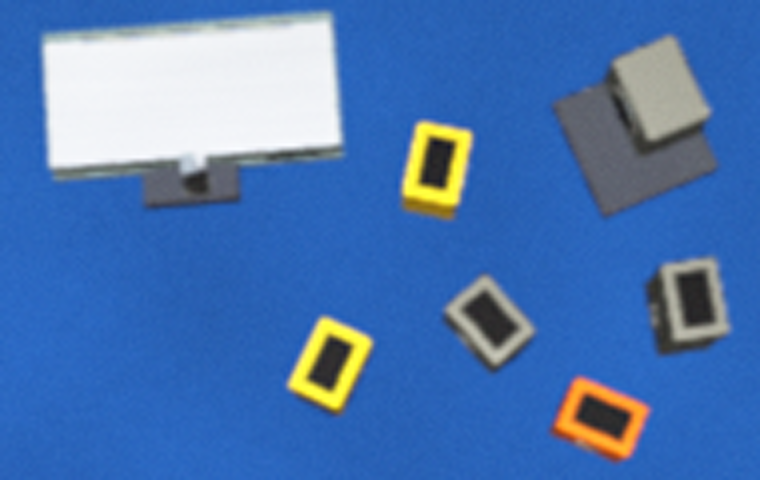

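```bash
cat > h.py <<'E'
import cv2,numpy as np
from station import manip, viewer
def cap(n,save=None):
    c=viewer.capture(n); im=c["frame"][:,:,::-1].copy()
    if save: cv2.imwrite("pics/"+save,im)
    return im,np.array(c["mtx"]),np.array(c["extrinsics"])
def ray(c,p):
    _,K,E=c; d=np.linalg.inv(K)@[p[0],p[1],1]; d=np.array([d[0],-d[1],-d[2]])
    return E[:3,3],E[:3,:3]@d
def onz(c,p,z):
    o,d=ray(c,p); return o+d*(z-o[2])/d[2]
def tri(c1,p1,c2,p2):
    o1,d1=ray(c1,p1);o2,d2=ray(c2,p2)
    s=np.linalg.lstsq(np.c_[d1,-d2],o2-o1,rcond=None)[0]
    a,b=o1+s[0]*d1,o2+s[1]*d2
    return (a+b)/2,np.linalg.norm(a-b)
def proj(c,P):
    _,K,E=c; q=E[:3,:3].T@(np.asarray(P,float)-E[:3,3]); q=K@[q[0],-q[1],-q[2]]; return q[:2]/q[2]
def blob(m,p):
    n,l,s,ce=cv2.connectedComponentsWithStats(m.astype('u1')); 
    d=[np.hypot(*(ce[i]-p)) if s[i,4]>15 else 1e9 for i in range(1,n)]; i=1+int(np.argmin(d)); return ce[i],s[i,4],l==i
def yaw():
    x,y,z,w=manip.sense()["tool_rot"]; return np.arctan2(2*(x*y+z*w),1-2*(y*y+z*z))
def move(T,psi=None):
    """print cm shift in tool axes and turn to reach world T with tool-x angle psi"""
    s=manip.sense(); y=yaw(); d=(np.asarray(T)-s["tool_pos"])*100
    ex=np.array([np.cos(y),np.sin(y)]); ey=np.array([np.sin(y),-np.cos(y)])
    t=0 if psi is None else -((psi-y+np.pi)%(2*np.pi)-np.pi)
    print("shift",np.round([d[:2]@ex,d[:2]@ey,-d[2]],2),"turn",round(t,3),"| psi",round(y,3),"pos",s["tool_pos"].round(4),"t",round(s["time"],1),"j6",round(s["joint_positions"][5],2),"w",round(s["gripper_width"],3))
E
python3 - <<'E'
from h import *
t=cap("top");s=cap("scene")
def dark(im): 
    return im.max(2)<60
for n,pt,ps in(("A",(398,215),(311,132)),("B",(347.5,220),(338.5,171.5)),("orange",(375,243),(346,144)),("y1",(335,181),(308,199)),("y2",(308,231),(369,199))):
    a=blob(dark(t[0]),np.array(pt)); b=blob(dark(s[0]),np.array(ps))
    P,e=tri(t,a[0],s,b[0]); 
    r=cv2.minAreaRect(np.argwhere(a[2])[:,::-1].astype('f4')); 
    bx=np.array([onz(t,q,P[2])[:2] for q in cv2.boxPoints(r)])
    L=np.linalg.norm(bx-np.roll(bx,-1,0),axis=1); k=np.argmax(L[:2]); v=bx[k+1]-bx[k]
    print(n,a[0].round(1),a[1],b[0].round(1),b[1],P.round(4),e.round(4),"rect",L[:2].round(3),"long dir",np.degrees(np.arctan2(v[1],v[0])).round(1))
# dock cover white
w=(t[0].min(2)>190)
a=blob(w,np.array((272,163)));r=cv2.minAreaRect(np.argwhere(a[2])[:,::-1].astype('f4'));bx=np.array([onz(t,q,.042)[:2] for q in cv2.boxPoints(r)])
print("cover",a[0],onz(t,a[0],.042),bx.round(4).tolist(),np.linalg.norm(bx-np.roll(bx,-1,0),axis=1).round(3))
a=blob(s[0].min(2)>170,np.array((321,271)));c=cv2.approxPolyDP(cv2.convexHull(np.argwhere(a[2])[:,::-1].astype('i4')),4,True)[:,0]
print("cover scene",onz(s,a[0],.042),[onz(s,q,.042)[:2].round(3).tolist() for q in c])
# reader: dark window in scene, box top, foot
for z,p in((.2,(390,162.5)),): print(onz(t,p,z))
a=blob(dark(s[0]),np.array((277,152)));print("win",a[0],a[1],onz(s,a[0],.165))
E
```

```text
A [398.4 214.2] 76 [310.5 131.8] 53 [ 0.4475 -0.2831  0.1196] 0.0039 rect [0.022 0.042] long dir -169.1
B [347.1 219.2] 66 [337.6 171.5] 67 [ 0.431  -0.1043  0.0808] 0.0041 rect [0.02  0.041] long dir -142.5
orange [375.3 243.7] 59 [345.1 143.5] 49 [ 0.3452 -0.206   0.0805] 0.004 rect [0.019 0.038] long dir -110.7
y1 [333.9 180.1] 56 [307.2 197.5] 70 [ 0.5736 -0.0542  0.0807] 0.0044 rect [0.04  0.019] long dir -10.1
y2 [307.2 230.2] 60 [369. 197.] 65 [0.3885 0.0386 0.0805] 0.0042 rect [0.039 0.018] long dir -25.0
cover [272.32142857 163.08465608] [0.64409754 0.17572741 0.042     ] [[0.6913, 0.3183], [0.7186, 0.047], [0.5889, 0.034], [0.5621, 0.302]] [0.273 0.13  0.269 0.13 ]
cover scene [0.64077051 0.1877201  0.042     ] [[0.573, 0.306], [0.685, 0.314], [0.711, 0.053], [0.598, 0.041], [0.572, 0.173]]
[ 0.61594643 -0.24474722  0.2       ]
win [277.40540541 152.08108108] 37 [ 0.6031265  -0.21136988  0.165     ]
```

```bash
python3 - <<'E'
import cv2,numpy as np
s=cv2.imread("pics/scene0.png")
a=cv2.resize(s[160:200,318:358],None,fx=12,fy=12,interpolation=cv2.INTER_CUBIC)
b=cv2.resize(s[130:200,250:300],None,fx=8,fy=8,interpolation=cv2.INTER_CUBIC)[:480]
c=np.zeros((560,400,3),'u1'); c[:480]=b
cv2.imwrite("pics/d1.png",np.hstack([a,b[:480]])[:, :800])
E
```

```text
(no output)
```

View pics/d1.png

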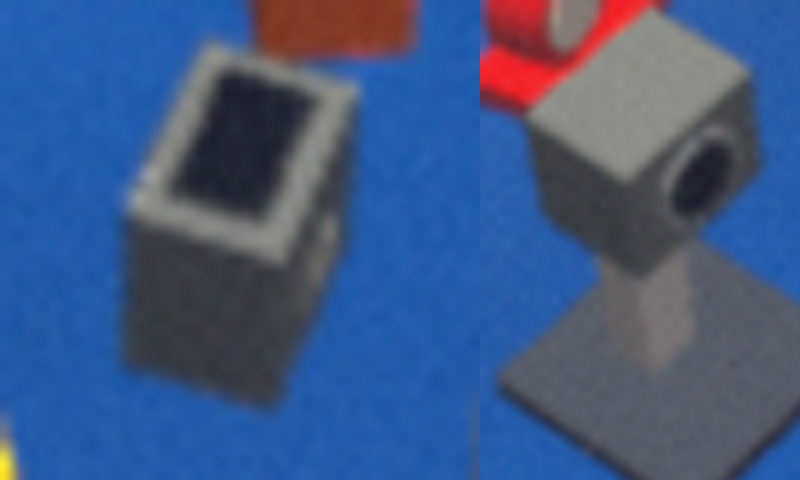

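```bash
cat >> h.py <<'E'
def reader(t=None,s=None):
    t=t or cap("top"); s=s or cap("scene")
    # grey (low saturation) region around the reader in top view
    def topface(c,lo,guess):
        im=c[0].astype(int); m=((im.max(2)-im.min(2))<30)&(im.mean(2)>lo[0])&(im.mean(2)<lo[1])
        return blob(m,np.array(guess,float))
    g=proj(t,R0); a=topface(t,(115,185),g)
    r=cv2.minAreaRect(np.argwhere(a[2])[:,::-1].astype('f4'))
    bx=np.array([onz(t,q,.2)[:2] for q in cv2.boxPoints(r)])
    L=np.linalg.norm(bx-np.roll(bx,-1,0),axis=1);k=int(np.argmin(L[:2])); v=bx[k+1]-bx[k]; v/=np.linalg.norm(v)
    if v@XR<0: v=-v
    ct=onz(t,a[0],.2)[:2]; wt=ct-.03*v
    w=blob(s[0].max(2)<60,proj(s,[*(R0[:2]-.03*XR),.165])); ws=onz(s,w[0],.165)[:2]
    print("box top px",a[0].round(1),a[1],"size",L[:2].round(3),"x axis deg",np.degrees(np.arctan2(v[1],v[0])).round(1),"win from top",wt.round(4),"win from scene",ws.round(4),w[1])
    return wt,ws,v
R0=np.array([.616,-.245,.2]); XR=np.array([.51,-.86])
E
python3 - <<'E'
from h import *
t=cap("top");s=cap("scene"); reader(t,s)
im=t[0].astype(int)
# foot
m=((im.max(2)-im.min(2))<40)&(im.mean(2)>50)
a=blob(m,np.array((385,172)));h=cv2.convexHull(np.argwhere(a[2])[:,::-1].astype('i4'));c=cv2.approxPolyDP(h,4,True)[:,0]
print(a[1],c.tolist(),[onz(t,q,.016)[:2].round(3).tolist() for q in c])
# latch
m=(im.max(2)<110)&((im.max(2)-im.min(2))<45); a=blob(m,np.array((272,184)));h=cv2.boundingRect(np.argwhere(a[2])[:,::-1].astype('i4'));print(a[0],a[1],h)
cv2.imwrite("pics/l.png",np.hstack([cv2.resize(t[0][170:200,250:295],(675,450),interpolation=cv2.INTER_CUBIC)]))
cv2.imwrite("pics/l2.png",cv2.resize(s[0][240:280,325:365],(600,600),interpolation=cv2.INTER_CUBIC))
E
```

```text
box top px [389.7 161.7] 379 size [0.06  0.079] x axis deg -63.6 win from top [ 0.6055 -0.2169] win from scene [ 0.6026 -0.2112] 38
1090 [[403, 181], [376, 193], [364, 166], [393, 149]] [[0.591, -0.318], [0.543, -0.216], [0.646, -0.17], [0.715, -0.281]]
[273.52808989 187.43820225] 89 (262, 183, 23, 9)
```

View pics/l.png

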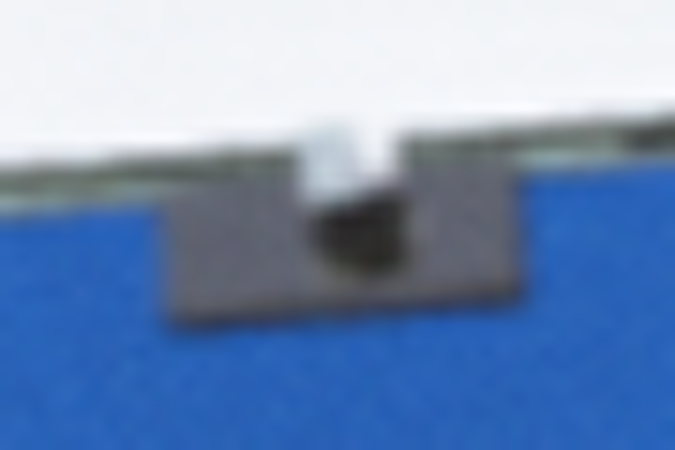

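View pics/l2.png

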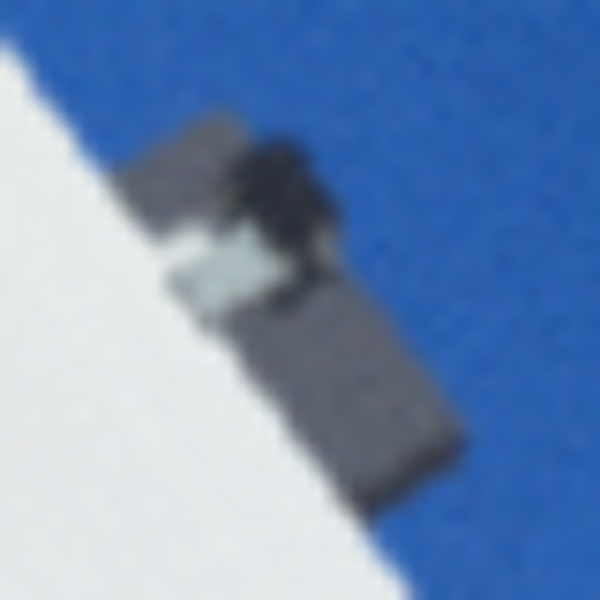

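```bash
python3 - <<'E'
from h import *
t=cap("top");s=cap("scene")
print(onz(t,(274,185.3),.05),onz(s,(344.3,253),.05),tri(t,(274,185.3),s,(344.3,253)))
# ledge corners z .022 (top view)
for p in((163,195),(515,175),(520,295),(170,320)): print(onz(t,(p[0]/15+249.5,p[1]/15+169.5),.022).round(4))
T=np.r_[onz(t,(274,185.3),.05)[:2],.15]; move(T,np.radians(95.7)); move(T,np.radians(-84.3))
E
```

```text
[0.55766662 0.16541558 0.05      ] [0.55248353 0.17178992 0.05      ] (array([0.55493344, 0.16825728, 0.0484091 ]), np.float64(0.008097289657102602))
[0.5729 0.22   0.022 ]
[0.5799 0.1318 0.022 ]
[0.5492 0.1294 0.022 ]
[0.541  0.2168 0.022 ]
shift [-15.72  42.91   5.54] turn -0.552 | psi 1.118 pos [0.2406 0.4945 0.2054] t 0.4 j6 -0.07 w 0.997
shift [-15.72  42.91   5.54] turn 2.589 | psi 1.118 pos [0.2406 0.4945 0.2054] t 0.4 j6 -0.07 w 0.997
```

{"name": "apply_moves", "arguments": {
  "series": [
    [-1.6, 4.3, 0.5, -0.1],
    [-3.2, 8.6, 1.0, -0.2],
    [-4.8, 13, 1.5, -0.3],
    [-6.4, 17.3, 2, -0.4],
    [-8, 21.6, 2.5, -0.5],
    [-9.6, 26, 3, -0.552],
    [-11, 30, 4, -0.552],
    [-12.8, 34.6, 5, -0.552],
    [-14.2, 38.5, 5.5, -0.552],
    [-15.5, 42.3, 5.5, -0.552]
  ]
}}

```text
time: 1.4
tool_pos: [0.554, 0.1683, 0.1496]
tool_rot: [0.671, 0.741, -0.001, -0.0]
contact_force: [-0.0, 0.6, 0.6]
gripper_width: 0.999
```

```bash
python3 - <<'E'
from h import *
move([.555,.168,.032],np.radians(95.7)); t=cap("top")[0]; s=cap("scene")[0]
cv2.imwrite("pics/m1.png",cv2.resize(s[200:320,270:420],(750,600),interpolation=cv2.INTER_CUBIC))
E
```

```text
shift [-0.04  0.1  11.76] turn -0.001 | psi 1.669 pos [0.554  0.1683 0.1496] t 1.4 j6 -1.44 w 0.999
```

View pics/m1.png

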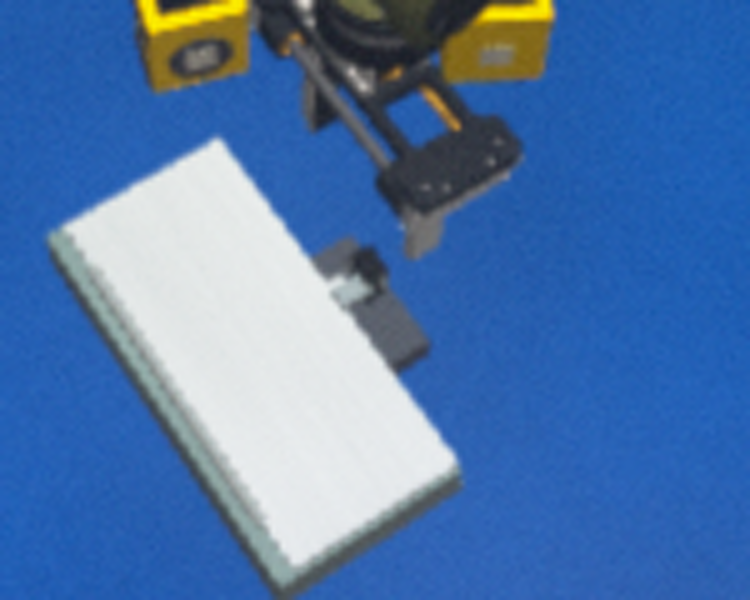

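{"name": "apply_moves", "arguments": {
  "series": [
    [0, 0, 2, 0],
    [0, 0, 4.5, 0],
    [0, 0, 7, 0],
    [0, 0, 9, 0],
    [0, 0, 10.5, 0],
    [0, 0, 11.5, 0],
    [0, 0, 11.7, 0],
    [0, 0, 11.7, 0]
  ]
}}

```text
time: 2.3
tool_pos: [0.5534, 0.1703, 0.0338]
tool_rot: [0.671, 0.741, 0.0, 0.0]
contact_force: [0.1, -0.2, -0.7]
gripper_width: 1.0
```

{"name": "apply_moves", "arguments": {
  "series": [
    [0, 0, 0, 0],
    [0, 0, 0, 0],
    [0, 0, 0, 0],
    [0, 0, 0, 0],
    [0, 0, 0, 0],
    [0, 0, 0, 0],
    [0, 0, 0, 0],
    [0, 0, 0, 0]
  ],
  "jaw": 1,
  "grip_force": 12
}}

```text
time: 3.1
tool_pos: [0.5532, 0.1701, 0.0334]
tool_rot: [0.671, 0.741, 0.0, -0.0]
contact_force: [-0.0, -0.4, 0.3]
gripper_width: 0.353
```

{"name": "apply_moves", "arguments": {
  "series": [
    [0, 0, 0, 0],
    [0, 0, 0, 0],
    [0, 0, 0, 0],
    [0, 0, 0, 0],
    [0, 0, 0, 0]
  ]
}}

```text
time: 3.6
tool_pos: [0.5531, 0.17, 0.0334]
tool_rot: [0.671, 0.741, -0.0, 0.0]
contact_force: [-0.8, -1.4, 0.6]
gripper_width: 0.24
```

{"name": "apply_moves", "arguments": {
  "series": [
    [0.3, 0, 0, 0],
    [0.6, 0, 0, 0],
    [0.9, 0, 0, 0],
    [1.2, 0, 0, 0],
    [1.4, 0, 0, 0],
    [1.5, 0, 0, 0],
    [1.5, 0, 0, 0],
    [1.5, 0, 0, 0],
    [1.5, 0, 0, 0],
    [1.5, 0, 0, 0]
  ]
}}

```text
time: 4.6
tool_pos: [0.5516, 0.185, 0.0334]
tool_rot: [0.671, 0.741, -0.0, -0.0]
contact_force: [-2.1, -1.3, 0.8]
gripper_width: 0.242
```

```bash
python3 - <<'E'
from h import *
s=cap("scene")[0]
cv2.imwrite("pics/m2.png",cv2.resize(s[200:320,270:420],(750,600),interpolation=cv2.INTER_CUBIC))
E
```

```text
(no output)
```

View pics/m2.png

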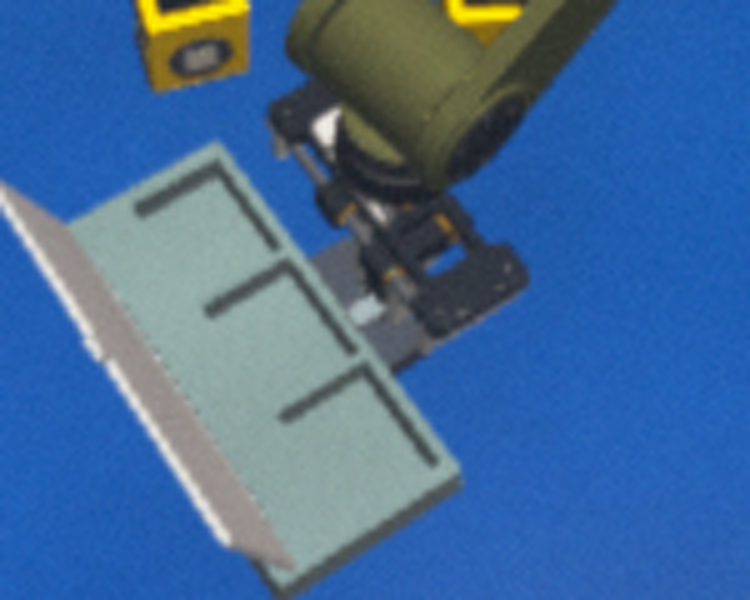

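{"name": "apply_moves", "arguments": {
  "series": [
    [0, 0, 0, 0],
    [0, 0, 0, 0],
    [0, 0, 0, 0],
    [0, 0, 0, 0],
    [0, 0, 0, 0],
    [0, 0, 0, 0]
  ],
  "jaw": -1
}}

```text
time: 5.25
tool_pos: [0.5518, 0.1852, 0.0335]
tool_rot: [0.671, 0.741, 0.0, 0.0]
contact_force: [0.6, -1.1, -0.7]
gripper_width: 0.713
```

{"name": "apply_moves", "arguments": {
  "series": [
    [0, 0, -3, 0],
    [0, 0, -8, 0],
    [0, 0, -12, 0],
    [0, 4, -16, 0],
    [0, 8, -16, 0],
    [0, 12, -16, 0],
    [0, 12, -16, 0]
  ]
}}

```text
time: 5.95
tool_pos: [0.6738, 0.1967, 0.1907]
tool_rot: [0.672, 0.741, -0.001, -0.001]
contact_force: [-0.0, -0.6, -0.8]
gripper_width: 1.0
```

```bash
python3 - <<'E'
from h import *
t=cap("top","top3.png");s=cap("scene","scene3.png")
cv2.imwrite("pics/m3.png",cv2.resize(s[0][200:320,265:415],(750,600),interpolation=cv2.INTER_CUBIC))
cv2.imwrite("pics/m3t.png",cv2.resize(t[0][125:215,220:330],(733,600),interpolation=cv2.INTER_CUBIC))
reader(t,s); move([.4475,-.2831,.25])
E
```

```text
box top px [389.7 161.6] 378 size [0.059 0.079] x axis deg -63.6 win from top [ 0.6056 -0.2169] win from scene [ 0.6035 -0.2116] 39
shift [-45.55 -26.98  -5.79] turn 0 | psi 1.67 pos [0.671  0.1969 0.1921] t 6.0 j6 -1.44 w 0.998
```

View pics/m3.png

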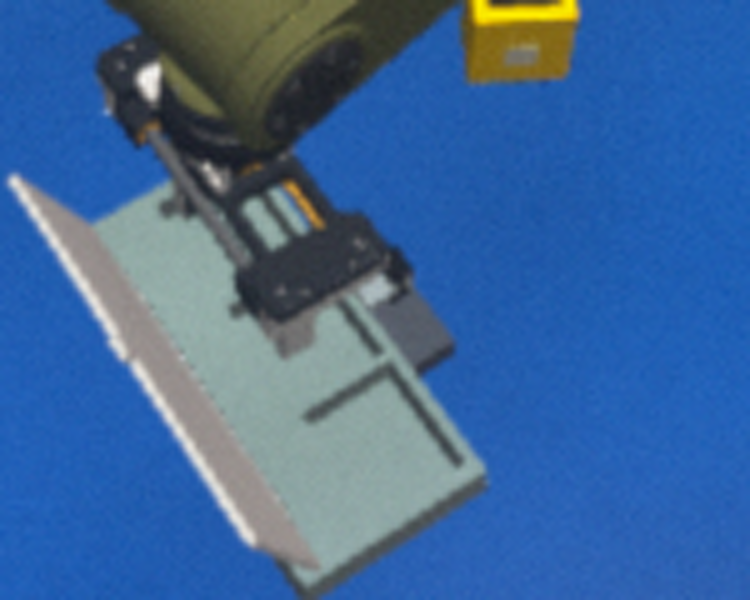

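View pics/m3t.png

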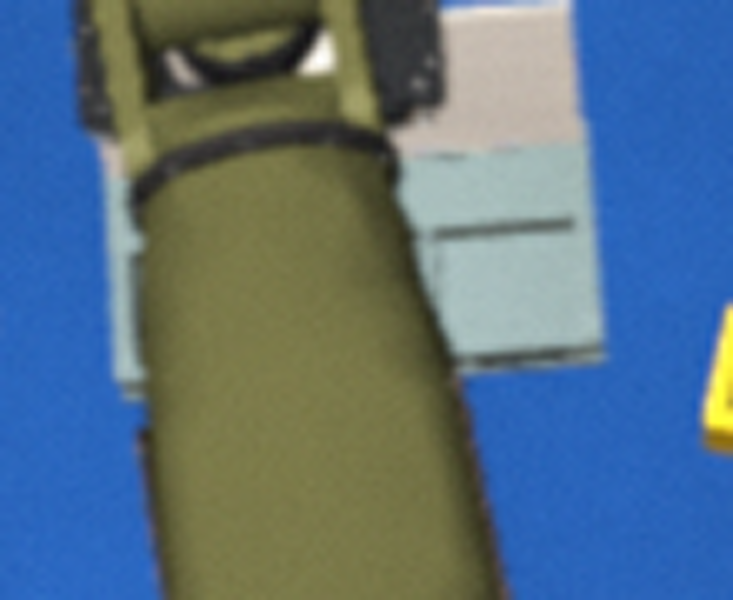

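{"name": "apply_moves", "arguments": {
  "series": [
    [-2, -1, -2, 0],
    [-6, -3, -4, 0],
    [-10.5, -6, -6, 0],
    [-15, -9, -6, 0],
    [-19.5, -12, -6, 0],
    [-24, -14.5, -6, 0],
    [-28.5, -17, -6, -0.05],
    [-33, -19.5, -6, -0.09],
    [-37, -22, -6, -0.09],
    [-41, -24.5, -6, -0.09]
  ]
}}

```text
time: 7.05
tool_pos: [0.472, -0.2234, 0.2542]
tool_rot: [0.637, 0.771, 0.0, 0.001]
contact_force: [1.2, -0.6, 0.4]
gripper_width: 0.998
```

```bash
python3 - <<'E'
from h import *
move([.4475,-.2831,.16],np.radians(101)); 
t=cap("top","top4.png");s=cap("scene","scene4.png")
cv2.imwrite("pics/m4.png",cv2.resize(s[0][200:320,265:415],(750,600),interpolation=cv2.INTER_CUBIC))
cv2.imwrite("pics/m4t.png",cv2.resize(t[0][125:215,220:330],(733,600),interpolation=cv2.INTER_CUBIC))
E
```

```text
shift [-5.4  -3.53  9.42] turn -0.002 | psi 1.761 pos [ 0.472  -0.2234  0.2542] t 7.0 j6 -2.27 w 0.998
```

View pics/m4.png

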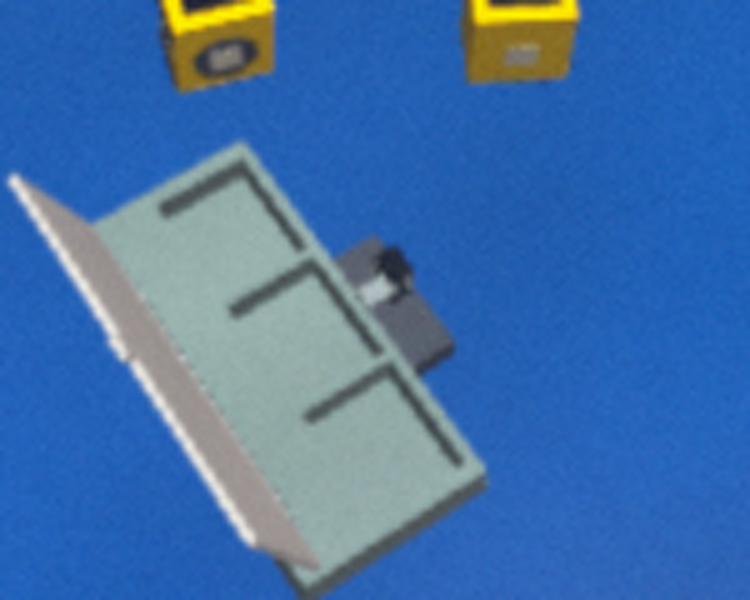

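View pics/m4t.png

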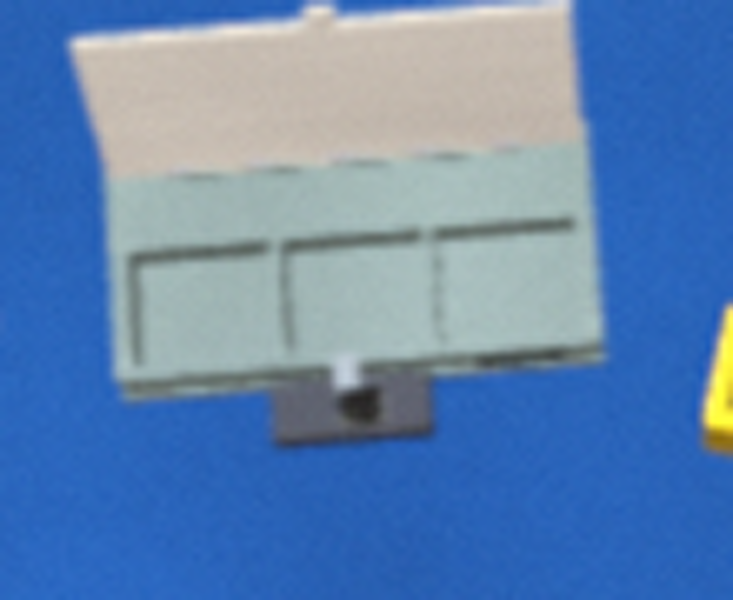

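```bash
cat >dock.py <<'E'
from h import *
t=cap("top");s=cap("scene")
S=[(240,163),(317,260),(392,363)]; T=[(434,232),(283,243),(130,253)]
th=np.radians(95.7); ey=np.array([np.cos(th),np.sin(th)]); ex=np.array([ey[1],-ey[0]])
for i in range(3):
    a=onz(s,((S[i][0]+.5)/5-.5+265,(S[i][1]+.5)/5-.5+200),.036)[:2]
    b=onz(t,((T[i][0]+.5)/6.667-.5+220,(T[i][1]+.5)/6.667-.5+125),.036)[:2]
    d=b-a
    print(i,a.round(4),b.round(4),"diag in dock",(d@ex).round(4),(d@ey).round(4),"ctr from scene",(a+.033*ex+.04*ey).round(4),"from top",(b-.033*ex-.04*ey).round(4),"mid",((a+b)/2).round(4))
E
python3 dock.py
```

```text
0 [0.6047 0.0516] [0.6609 0.1304] diag in dock 0.0638 0.0728 ctr from scene [0.6335 0.0946] from top [0.632  0.0873] mid [0.6328 0.091 ]
1 [0.5925 0.1376] [0.6527 0.2155] diag in dock 0.0677 0.0715 ctr from scene [0.6213 0.1807] from top [0.6239 0.1724] mid [0.6226 0.1765]
2 [0.584  0.2219] [0.6451 0.3016] diag in dock 0.0687 0.0733 ctr from scene [0.6129 0.265 ] from top [0.6163 0.2586] mid [0.6146 0.2618]
```

{"name": "apply_moves", "arguments": {
  "series": [
    [-1.5, -1, 2, 0],
    [-3.5, -2.4, 4, 0],
    [-5.4, -3.5, 6, 0],
    [-5.4, -3.5, 7.5, 0],
    [-5.4, -3.5, 7.5, 0],
    [-5.4, -3.5, 7.5, 0]
  ]
}}

```text
time: 7.85
tool_pos: [0.4505, -0.2811, 0.1792]
tool_rot: [0.637, 0.771, 0.0, 0.0]
contact_force: [0.1, -0.2, 1.3]
gripper_width: 1.0
```

```bash
python3 - <<'E'
from h import *
move([.4475,-.2831,.088],np.radians(101)); 
t=cap("top");s=cap("scene")
cv2.imwrite("pics/m5.png",cv2.resize(s[0][90:210,250:400],(750,600),interpolation=cv2.INTER_CUBIC))
E
```

```text
shift [-0.14 -0.33  9.12] turn -0.001 | psi 1.762 pos [ 0.4505 -0.2811  0.1792] t 7.8 j6 -2.39 w 1.0
```

View pics/m5.png

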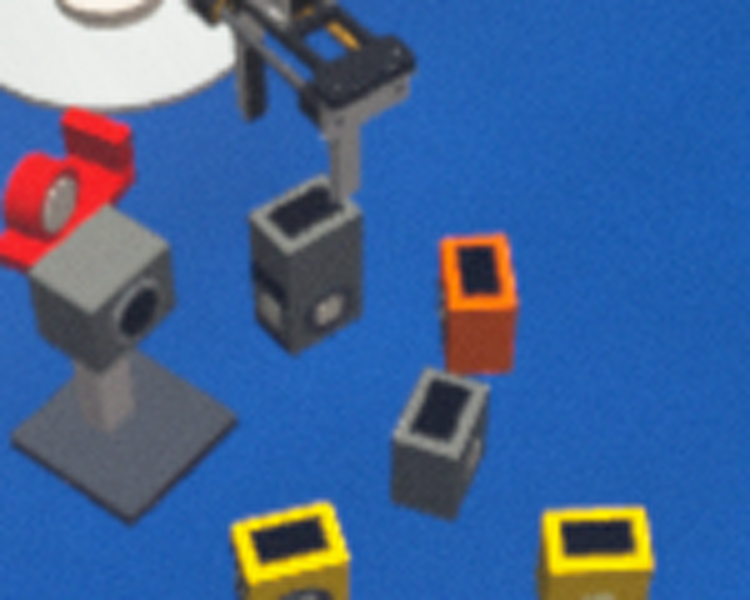

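{"name": "apply_moves", "arguments": {
  "series": [
    [-0.1, -0.3, 1.5, 0],
    [-0.1, -0.3, 4, 0],
    [-0.1, -0.3, 6.5, 0],
    [-0.1, -0.3, 8.3, 0],
    [-0.1, -0.3, 9.1, 0],
    [-0.1, -0.3, 9.1, 0],
    [-0.1, -0.3, 9.1, 0]
  ]
}}

```text
time: 8.65
tool_pos: [0.4477, -0.284, 0.0886]
tool_rot: [0.637, 0.771, 0.0, 0.001]
contact_force: [0.9, 0.8, -0.2]
gripper_width: 1.0
```

{"name": "apply_moves", "arguments": {
  "series": [
    [0, 0, 0, 0],
    [0, 0, 0, 0],
    [0, 0, 0, 0],
    [0, 0, 0, 0],
    [0, 0, 0, 0],
    [0, 0, 0, 0],
    [0, 0, 0, 0],
    [0, 0, 0, 0],
    [0, 0, 0, 0],
    [0, 0, 0, 0]
  ],
  "jaw": 1,
  "grip_force": 30
}}

```text
time: 9.65
tool_pos: [0.4471, -0.2838, 0.0874]
tool_rot: [0.637, 0.771, 0.0, -0.0]
contact_force: [0.0, 0.5, -0.4]
gripper_width: 0.534
```

```bash
python3 - <<'E'
from h import *
move([.4475,-.2831,.088],np.radians(101)); 
t=cap("top");s=cap("scene")
cv2.imwrite("pics/m6.png",cv2.resize(s[0][90:210,250:400],(750,600),interpolation=cv2.INTER_CUBIC))
E
```

```text
shift [ 0.06  0.05 -0.06] turn -0.003 | psi 1.76 pos [ 0.4471 -0.2838  0.0874] t 9.7 j6 -2.39 w 0.534
```

View pics/m6.png

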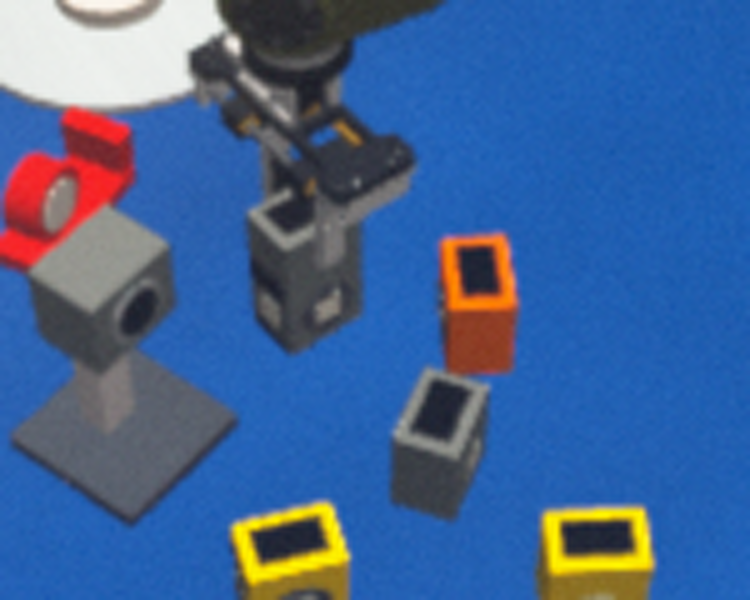

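{"name": "apply_moves", "arguments": {
  "series": [
    [0, 0, -1, 0],
    [0, 0, -4, 0],
    [0, 0, -8, 0],
    [0, 0, -12, 0.1],
    [0, 0, -15, 0.25],
    [2, 0, -16, 0.4],
    [4, 0, -16, 0.55],
    [6, 0, -16, 0.7],
    [8, 0, -16, 0.85],
    [10, 0, -16, 1.0]
  ]
}}

```text
time: 10.75
tool_pos: [0.4279, -0.1848, 0.2481]
tool_rot: [0.93, 0.368, 0.0, 0.0]
contact_force: [0.7, -0.3, -2.4]
gripper_width: 0.531
```

```bash
python3 - <<'E'
from h import *
move([.552,-.106,.2174],np.radians(-64))
E
```

```text
shift [14.44  2.74  3.07] turn 1.871 | psi 0.754 pos [ 0.4279 -0.1848  0.2481] t 10.8 j6 -1.24 w 0.531
```

{"name": "apply_moves", "arguments": {
  "series": [
    [1, 0, 0, 0.14],
    [3, 0, 0, 0.28],
    [5, 0.5, 0, 0.42],
    [7, 1, 0, 0.56],
    [9, 1.5, 1, 0.7],
    [11, 2, 2, 0.84],
    [13, 2.5, 3, 0.98],
    [14.4, 2.7, 3.1, 1.12],
    [14.4, 2.7, 3.1, 1.26],
    [14.4, 2.7, 3.1, 1.4]
  ]
}}

```text
time: 11.75
tool_pos: [0.5514, -0.1056, 0.2167]
tool_rot: [0.948, -0.317, -0.0, 0.0]
contact_force: [-1.1, 0.2, -2.0]
gripper_width: 0.531
```

{"name": "apply_moves", "arguments": {
  "series": [
    [0, 0, 0, 0.14],
    [0, 0, 0, 0.28],
    [0, 0, 0, 0.42],
    [0, 0, 0, 0.47],
    [0, 0, 0, 0.47],
    [0, 0, 0, 0.47]
  ]
}}

```text
time: 12.35
tool_pos: [0.5513, -0.106, 0.2168]
tool_rot: [0.85, -0.526, 0.0, 0.0]
contact_force: [0.2, -0.0, -2.0]
gripper_width: 0.535
```

```bash
python3 - <<'E'
from h import *
move([.576,-.1556,.2174],np.radians(-64))
t=cap("top");s=cap("scene");reader(t,s)
cv2.imwrite("pics/m7.png",cv2.resize(s[0][90:210,230:380],(750,600),interpolation=cv2.INTER_CUBIC))
E
```

```text
shift [ 5.55  0.   -0.06] turn 0.009 | psi -1.108 pos [ 0.5513 -0.106   0.2168] t 12.3 j6 0.85 w 0.535
box top px [389.8 161.7] 375 size [0.059 0.079] x axis deg -64.4 win from top [ 0.6059 -0.217 ] win from scene [ 0.6031 -0.2115] 39
```

View pics/m7.png

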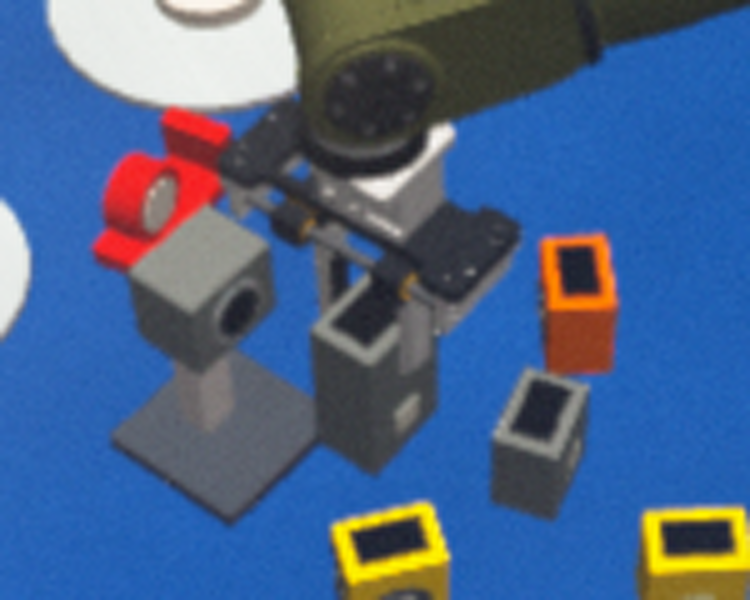

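{"name": "apply_moves", "arguments": {
  "series": [
    [1.5, 0, 0, 0.01],
    [3, 0, 0, 0.01],
    [4.3, 0, 0, 0.01],
    [5.2, 0, 0, 0.01],
    [5.5, 0, 0, 0.01],
    [5.5, 0, 0, 0.01],
    [5.5, 0, 0, 0.01],
    [5.5, 0, 0, 0.01],
    [5.5, 0, 0, 0.01],
    [5.5, 0, 0, 0.01]
  ]
}}

```text
time: 13.45
tool_pos: [0.5757, -0.155, 0.2166]
tool_rot: [0.847, -0.531, 0.0, -0.0]
contact_force: [-0.4, 0.1, -2.8]
gripper_width: 0.532
```

```bash
python3 - <<'E'
from h import *
move([.576,-.1556,.2174],np.radians(-64))
t=cap("top");s=cap("scene");reader(t,s)
cv2.imwrite("pics/m8.png",cv2.resize(s[0][90:210,230:380],(750,600),interpolation=cv2.INTER_CUBIC))
E
```

```text
shift [ 0.06  0.   -0.08] turn -0.003 | psi -1.12 pos [ 0.5757 -0.155   0.2166] t 13.4 j6 0.8 w 0.532
box top px [393.9 167.8] 121 size [0.058 0.03 ] x axis deg 22.5 win from top [ 0.5697 -0.2695] win from scene [ 0.6073 -0.2092] 25
```

View pics/m8.png

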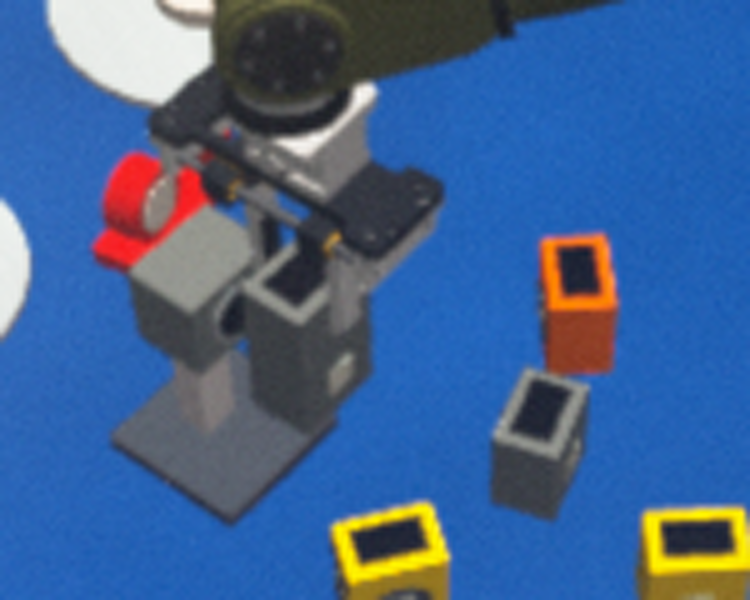

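{"name": "apply_moves", "arguments": {
  "series": [
    [0, 0, 0, 0],
    [0, 0, 0, 0],
    [0, 0, 0, 0],
    [0, 0, 0, 0],
    [0, 0, 0, 0],
    [0, 0, 0, 0],
    [0, 0, 0, 0],
    [0, 0, 0, 0],
    [0, 0, 0, 0],
    [0, 0, 0, 0]
  ]
}}

```text
time: 14.55
tool_pos: [0.5758, -0.1552, 0.2165]
tool_rot: [0.847, -0.531, 0.0, 0.0]
contact_force: [-0.5, 0.1, -2.9]
gripper_width: 0.532
```

{"name": "apply_moves", "arguments": {
  "series": [
    [-2, 0, 0, 0],
    [-4.5, 0, 0, -0.12],
    [-5.5, 0, 0, -0.26],
    [-5.5, 0, 0, -0.4],
    [-5.5, 0, 0, -0.54],
    [-5.5, 0, 0, -0.68],
    [-5.5, 0, 0, -0.82],
    [-5.5, 0, 0, -0.96],
    [-5.5, 0, 0, -1.1],
    [-5.5, 0, 0, -1.24]
  ]
}}

```text
time: 15.55
tool_pos: [0.5518, -0.1057, 0.2165]
tool_rot: [0.998, 0.063, 0.0, 0.0]
contact_force: [-0.9, 0.8, -2.2]
gripper_width: 0.531
```

{"name": "apply_moves", "arguments": {
  "series": [
    [0, 0, 0, -0.14],
    [0, 0, 0, -0.28],
    [0, 0, 0, -0.33],
    [0, 0, 0, -0.33],
    [0, 0, 0, -0.33]
  ]
}}

```text
time: 16.05
tool_pos: [0.5518, -0.1057, 0.2165]
tool_rot: [0.975, 0.222, 0.0, 0.0]
contact_force: [0.7, 0.2, -1.9]
gripper_width: 0.531
```

```bash
python3 - <<'E'
from h import *
t=cap("top");s=cap("scene");reader(t,s)
move([.5717,-.1466,.2174],np.radians(26))
cv2.imwrite("pics/m9.png",cv2.resize(s[0][90:210,230:380],(750,600),interpolation=cv2.INTER_CUBIC))
E
```

```text
box top px [389.7 161.7] 377 size [0.059 0.08 ] x axis deg -63.6 win from top [ 0.6055 -0.217 ] win from scene [ 0.6067 -0.2085] 26
shift [ 0.02  4.55 -0.09] turn -0.005 | psi 0.449 pos [ 0.5518 -0.1057  0.2165] t 16.1 j6 -0.7 w 0.533
```

View pics/m9.png

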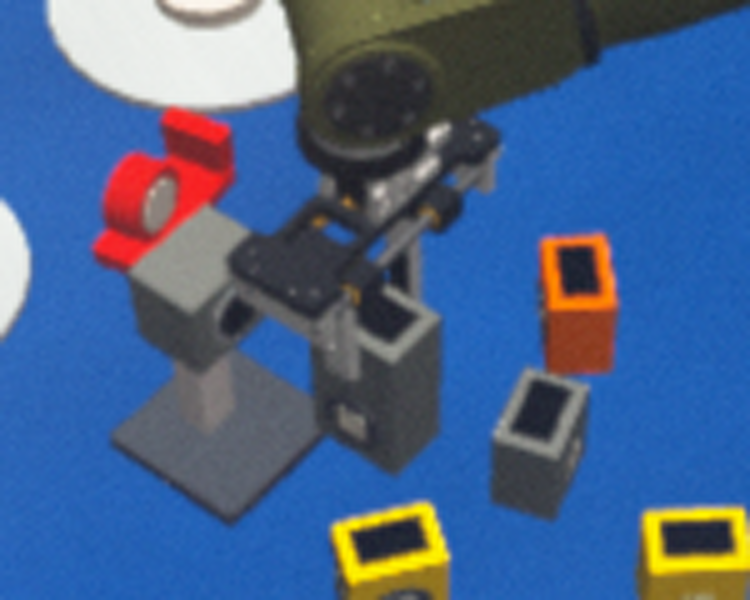

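{"name": "apply_moves", "arguments": {
  "series": [
    [0, 1.2, 0, 0],
    [0, 2.5, 0, 0],
    [0, 3.7, 0, 0],
    [0, 4.4, 0, 0],
    [0, 4.5, 0, 0],
    [0, 4.5, 0, 0],
    [0, 4.5, 0, 0],
    [0, 4.5, 0, 0],
    [0, 4.5, 0, 0],
    [0, 4.5, 0, 0]
  ]
}}

```text
time: 17.15
tool_pos: [0.5714, -0.146, 0.2166]
tool_rot: [0.975, 0.223, 0.0, 0.0]
contact_force: [0.7, -0.7, -2.0]
gripper_width: 0.531
```

{"name": "apply_moves", "arguments": {
  "series": [
    [0, 0, 0, 0],
    [0, 0, 0, 0],
    [0, 0, 0, 0],
    [0, 0, 0, 0],
    [0, 0, 0, 0],
    [0, 0, 0, 0],
    [0, 0, 0, 0],
    [0, 0, 0, 0],
    [0, 0, 0, 0],
    [0, 0, 0, 0]
  ]
}}

```text
time: 18.15
tool_pos: [0.5714, -0.1462, 0.2164]
tool_rot: [0.975, 0.223, -0.0, -0.0]
contact_force: [-0.5, -0.6, -2.8]
gripper_width: 0.533
```

{"name": "apply_moves", "arguments": {
  "series": [
    [0, -2, 0, 0],
    [0, -4, 0, -0.12],
    [0, -4.5, 0, -0.26],
    [0, -4.5, 0, -0.4],
    [0, -4.5, 0, -0.54],
    [0, -4.5, 0, -0.68],
    [0, -4.5, 0, -0.82],
    [0, -4.5, 0, -0.96],
    [0, -4.5, 0, -1.1],
    [0, -4.5, 0, -1.24]
  ]
}}

```text
time: 19.15
tool_pos: [0.5518, -0.1057, 0.2165]
tool_rot: [0.662, 0.75, 0.0, 0.0]
contact_force: [-0.2, 0.7, -2.2]
gripper_width: 0.533
```

{"name": "apply_moves", "arguments": {
  "series": [
    [0, 0, 0, -0.14],
    [0, 0, 0, -0.28],
    [0, 0, 0, -0.33],
    [0, 0, 0, -0.33],
    [0, 0, 0, -0.33]
  ]
}}

```text
time: 19.65
tool_pos: [0.5518, -0.1057, 0.2164]
tool_rot: [0.533, 0.846, -0.0, -0.0]
contact_force: [0.4, 0.5, -1.8]
gripper_width: 0.535
```

```bash
python3 - <<'E'
from h import *
t=cap("top");s=cap("scene");reader(t,s)
move([.576,-.1556,.2174],np.radians(116))
cv2.imwrite("pics/m10.png",cv2.resize(s[0][90:210,230:380],(750,600),interpolation=cv2.INTER_CUBIC))
E
```

```text
box top px [389.7 161.7] 376 size [0.064 0.078] x axis deg -65.7 win from top [ 0.6065 -0.2165] win from scene [ 0.6032 -0.2107] 37
shift [-5.54  0.02 -0.09] turn -0.006 | psi 2.019 pos [ 0.5518 -0.1057  0.2165] t 19.8 j6 -2.27 w 0.535
```

View pics/m10.png

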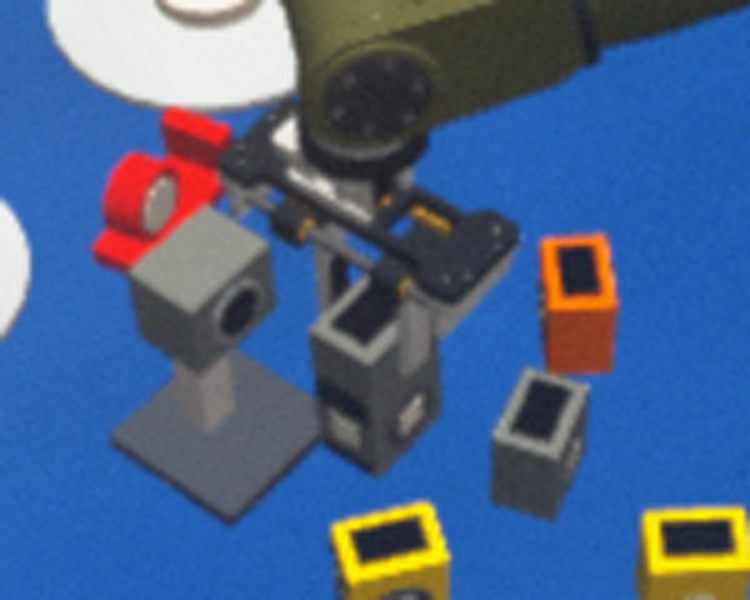

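Hub faces outward (label right, spine left), so the plain back now faces the reader. Move in and hold.

{"name": "apply_moves", "arguments": {
  "series": [
    [-1.5, 0, 0, 0],
    [-3, 0, 0, 0],
    [-4.3, 0, 0, 0],
    [-5.2, 0, 0, 0],
    [-5.5, 0, 0, 0],
    [-5.5, 0, 0, 0],
    [-5.5, 0, 0, 0],
    [-5.5, 0, 0, 0],
    [-5.5, 0, 0, 0],
    [-5.5, 0, 0, 0]
  ]
}}

```text
time: 20.75
tool_pos: [0.5757, -0.155, 0.2166]
tool_rot: [0.532, 0.847, 0.0, 0.0]
contact_force: [0.2, -0.3, -2.4]
gripper_width: 0.536
```

{"name": "apply_moves", "arguments": {
  "series": [
    [0, 0, 0, 0],
    [0, 0, 0, 0],
    [0, 0, 0, 0],
    [0, 0, 0, 0],
    [0, 0, 0, 0],
    [0, 0, 0, 0],
    [0, 0, 0, 0],
    [0, 0, 0, 0],
    [0, 0, 0, 0],
    [0, 0, 0, 0]
  ]
}}

```text
time: 21.75
tool_pos: [0.5757, -0.1552, 0.2164]
tool_rot: [0.532, 0.847, -0.0, -0.0]
contact_force: [0.9, -0.0, -2.0]
gripper_width: 0.534
```

{"name": "apply_moves", "arguments": {
  "series": [
    [2, 0, 0, 0],
    [5, 0, 0, 0],
    [9, 0, 0, 0.14],
    [9, 0, 0, 0.28],
    [9, 0, 0, 0.42],
    [9, 0, 0, 0.56],
    [9, 0, 0, 0.7],
    [9, 0, 0, 0.84],
    [9, 0, 0, 0.98],
    [9, 0, 0, 1.12]
  ]
}}

```text
time: 22.75
tool_pos: [0.5366, -0.0742, 0.2165]
tool_rot: [0.902, 0.432, 0.0, 0.0]
contact_force: [-0.3, 0.0, -2.8]
gripper_width: 0.533
```

```bash
python3 - <<'E'
from h import *
for P in([.6328,.091,.2],[.6146,.2618,.2]): move(P,np.radians(5.7))
t=cap("top","t11.png");s=cap("scene","s11.png")
E
```

```text
shift [18.9  -2.84  1.65] turn 0.795 | psi 0.894 pos [ 0.5366 -0.0742  0.2165] t 22.8 j6 -1.1 w 0.533
shift [ 31.08 -14.96   1.65] turn 0.795 | psi 0.894 pos [ 0.5366 -0.0742  0.2165] t 22.8 j6 -1.1 w 0.533
```

{"name": "apply_moves", "arguments": {
  "series": [
    [3, -1.5, 0, 0.12],
    [7, -3.5, 0, 0.26],
    [11, -5.5, 0, 0.4],
    [15, -7.5, 0, 0.54],
    [19, -9.3, 0, 0.68],
    [23, -11.2, 0, 0.795],
    [27, -13, 0, 0.795],
    [30, -14.5, 0, 0.795],
    [31.1, -15, 0, 0.795],
    [31.1, -15, 0, 0.795]
  ]
}}

```text
time: 23.85
tool_pos: [0.6123, 0.2637, 0.2158]
tool_rot: [0.998, 0.055, -0.0, 0.0]
contact_force: [-0.5, -0.4, -2.6]
gripper_width: 0.534
```

```bash
python3 - <<'E'
from h import *
move([.6146,.2618,.12],np.radians(5.7))
t=cap("top","t12.png");s=cap("scene","s12.png")
cv2.imwrite("pics/m12.png",cv2.resize(s[0][200:320,265:415],(750,600),interpolation=cv2.INTER_CUBIC))
E
```

```text
shift [0.21 0.22 9.58] turn 0.01 | psi 0.11 pos [0.6123 0.2637 0.2158] t 23.9 j6 0.24 w 0.534
```

View pics/m12.png

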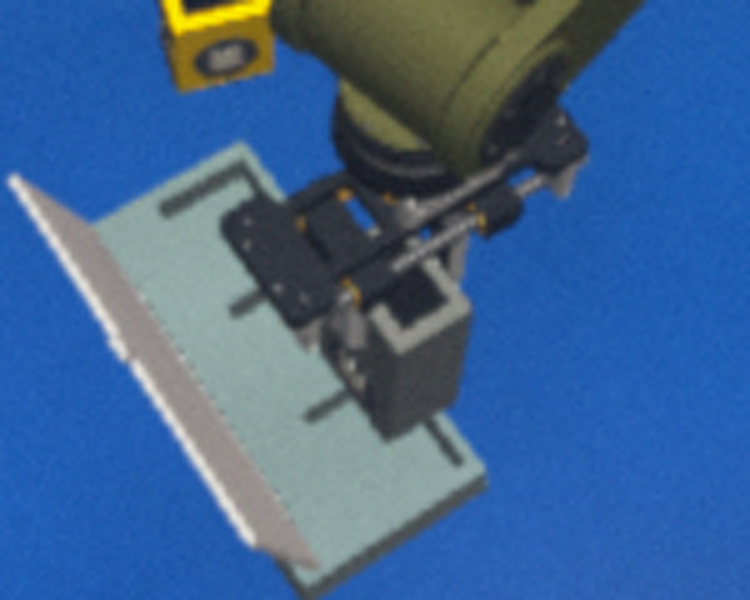

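{"name": "apply_moves", "arguments": {
  "series": [
    [0.2, 0.2, 1.5, 0.01],
    [0.2, 0.2, 4, 0.01],
    [0.2, 0.2, 6.5, 0.01],
    [0.2, 0.2, 8, 0.01],
    [0.2, 0.2, 8.2, 0.01],
    [0.2, 0.2, 8.2, 0.01],
    [0.2, 0.2, 8.2, 0.01]
  ]
}}

```text
time: 24.65
tool_pos: [0.6152, 0.2609, 0.1358]
tool_rot: [0.999, 0.047, 0.001, -0.0]
contact_force: [0.6, -0.0, -1.4]
gripper_width: 0.532
```

```bash
python3 - <<'E'
from h import *
move([.6146,.2618,.1],np.radians(5.7))
t=cap("top","t13.png");s=cap("scene","s13.png")
cv2.imwrite("pics/m13.png",cv2.resize(s[0][240:320,285:385],(750,600),interpolation=cv2.INTER_CUBIC))
cv2.imwrite("pics/m13t.png",cv2.resize(t[0][125:215,220:330],(733,600),interpolation=cv2.INTER_CUBIC))
E
```

```text
shift [-0.05 -0.1   3.58] turn -0.005 | psi 0.095 pos [0.6152 0.2609 0.1358] t 24.6 j6 0.25 w 0.532
```

View pics/m13.png

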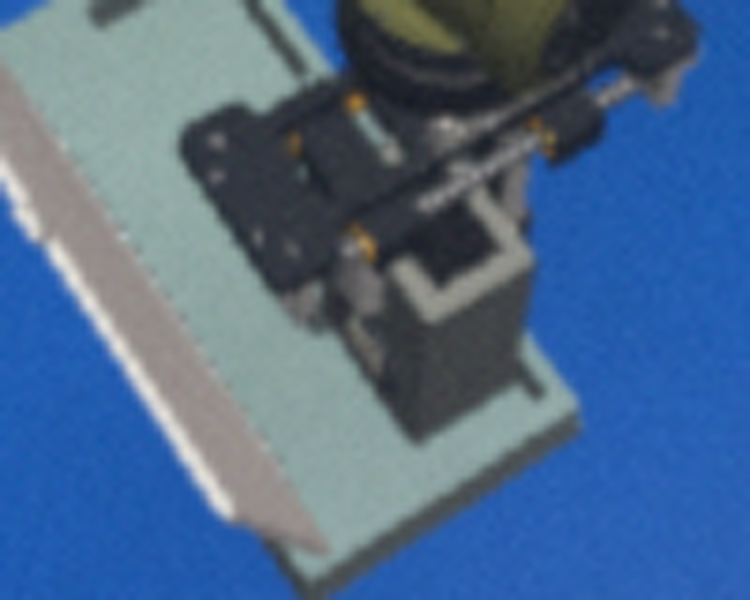

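View pics/m13t.png

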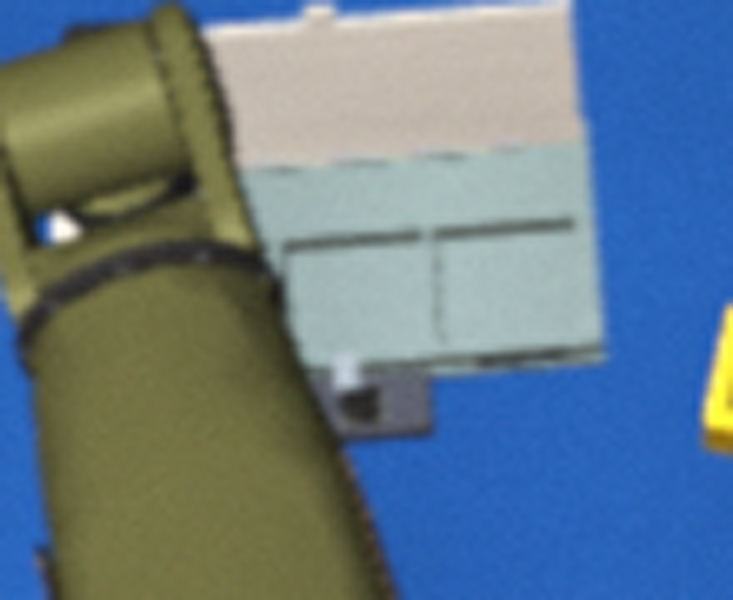

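```bash
python3 - <<'E'
from h import *
s=cap("scene")
th=np.radians(95.7); ey=np.array([np.cos(th),np.sin(th)]); ex=np.array([ey[1],-ey[0]])
a=onz(s,(415.5/7.5-.5+285,442.5/7.5-.5+240),.0484)[:2]; c=a-.025*ex-.035*ey
d=c-np.array([.6129,.265]); print(c, "err in dock x,y",d@ex,d@ey)
E
```

```text
[0.61419068 0.2587667 ] err in dock x,y 0.0006652100590181492 -0.006330673987625708
```

```bash
python3 - <<'E'
from h import *
s=cap("scene");t=cap("top")
th=np.radians(95.7); ey=np.array([np.cos(th),np.sin(th)]); ex=np.array([ey[1],-ey[0]])
print("A",onz(t,(398.4,214.2),.12),onz(s,(310.5,131.8),.12)," B",onz(t,(347.1,219.2),.08),onz(s,(337.6,171.5),.08))
f=lambda p:onz(s,((p[0]+.5)/5-.5+265,(p[1]+.5)/5-.5+200),.036)[:2]
g=lambda p:onz(t,((p[0]+.5)/6.667-.5+220,(p[1]+.5)/6.667-.5+125),.036)[:2]
a,b=f((240,142)),f((487,472)); print("scene dock latch edge",a,b,(b-a)@ey,(a+b)/2@ey)
a,b=g((605,347)),g((118,383)); print("top dock latch edge",a,b,(b-a)@ey,(a+b)/2@ey)
for n,c in(("scene",[(.6213,.1807)]),("top",[(.6239,.1724)])): print(n,np.array(c)@ey)
print(np.array([.6226,.1765])@ey)
E
```

```text
A [ 0.44900639 -0.28439585  0.12      ] [ 0.44620847 -0.28108936  0.12      ]  B [ 0.43276682 -0.10555581  0.08      ] [ 0.42932034 -0.10327814  0.08      ]
scene dock latch edge [0.59760697 0.0373094 ] [0.56717982 0.31008553] 0.27444942009476603 0.114995464406504
top dock latch edge [0.59644085 0.03202656] [0.57006503 0.3046081 ] 0.2738534177215161 0.10955656133202238
scene [0.11809918]
top [0.10958199]
0.1137908319077668
```

{"name": "apply_moves", "arguments": {
  "series": [
    [0, -0.3, 0, 0],
    [0, -0.3, 0.5, 0],
    [0, -0.3, 1.0, 0],
    [0, -0.3, 1.5, 0],
    [0, -0.3, 1.8, 0],
    [0, -0.3, 2.0, 0],
    [0, -0.3, 2.0, 0]
  ]
}}

```text
time: 25.6
tool_pos: [0.6143, 0.2639, 0.1141]
tool_rot: [0.999, 0.048, -0.0, 0.0]
contact_force: [-1.0, -0.5, -1.7]
gripper_width: 0.534
```

{"name": "apply_moves", "arguments": {
  "series": [
    [0, 0, 0.4, 0],
    [0, 0, 0.8, 0],
    [0, 0, 1.2, 0],
    [0, 0, 1.4, 0],
    [0, 0, 1.55, 0],
    [0, 0, 1.55, 0],
    [0, 0, 1.55, 0]
  ]
}}

```text
time: 26.3
tool_pos: [0.6144, 0.2639, 0.0991]
tool_rot: [0.999, 0.047, 0.0, -0.0]
contact_force: [-0.8, -0.1, -2.1]
gripper_width: 0.531
```

{"name": "apply_moves", "arguments": {
  "series": [
    [0, 0, 0.1, 0],
    [0, 0, 0.1, 0],
    [0, 0, 0.1, 0],
    [0, 0, 0.1, 0],
    [0, 0, 0.1, 0],
    [0, 0, 0.1, 0],
    [0, 0, 0.1, 0]
  ],
  "jaw": -1
}}

```text
time: 27.0
tool_pos: [0.6143, 0.2639, 0.098]
tool_rot: [0.999, 0.048, 0.0, 0.0]
contact_force: [-0.2, 0.2, -0.7]
gripper_width: 0.997
```

{"name": "apply_moves", "arguments": {
  "series": [
    [0, 0, -2, 0],
    [0, 0, -6, 0],
    [0, 0, -10, 0],
    [0, 0, -14, 0],
    [-4, 4, -15, 0.1],
    [-8, 8, -15, 0.25],
    [-12, 12, -15, 0.4],
    [-16, 16, -15, 0.55],
    [-18, 20, -15, 0.7],
    [-19, 24, -15, 0.85]
  ]
}}

```text
time: 28.0
tool_pos: [0.4492, 0.0169, 0.2484]
tool_rot: [0.929, -0.371, 0.0, -0.0]
contact_force: [1.3, 0.2, 0.9]
gripper_width: 0.997
```

```bash
python3 - <<'E'
from h import *
t=cap("top","t14.png");s=cap("scene","s14.png")
cv2.imwrite("pics/m14.png",np.hstack([cv2.resize(s[0][200:320,265:385],(400,400),interpolation=cv2.INTER_CUBIC),cv2.resize(t[0][120:220,220:320],(400,400),interpolation=cv2.INTER_CUBIC)]))
reader(t,s)
for n,pt,ps in(("B",(347.5,220),(338.5,171.5)),):
    a=blob(t[0].max(2)<60,np.array(pt)); b=blob(s[0].max(2)<60,np.array(ps)); print(a[:2],b[:2],tri(t,a[0],s,b[0]))
a=blob(t[0].max(2)<60,proj(t,[.6146,.262,.13])); b=blob(s[0].max(2)<60,proj(s,[.6146,.262,.13])); print("tall",a[:2],b[:2],tri(t,a[0],s,b[0]))
move([.431,-.1043,.12],np.radians(-52.5))
E
```

```text
box top px [389.7 161.7] 380 size [0.06  0.079] x axis deg -63.6 win from top [ 0.6054 -0.2169] win from scene [ 0.6043 -0.2104] 33
(array([347.13636364, 219.22727273]), np.int32(66)) (array([337.70588235, 171.44117647]), np.int32(68)) (array([ 0.43083025, -0.1042213 ,  0.08106617]), np.float64(0.004382913829544732))
tall (array([245.60526316, 163.15789474]), np.int32(76)) (array([341.37373737, 275.36363636]), np.int32(99)) (array([0.61831577, 0.26321219, 0.13143141]), np.float64(0.004325002620458375))
shift [ 6.84  9.83 12.86] turn 0.152 | psi -0.765 pos [0.4497 0.014  0.2486] t 28.1 j6 0.72 w 1.0
```

View pics/m14.png

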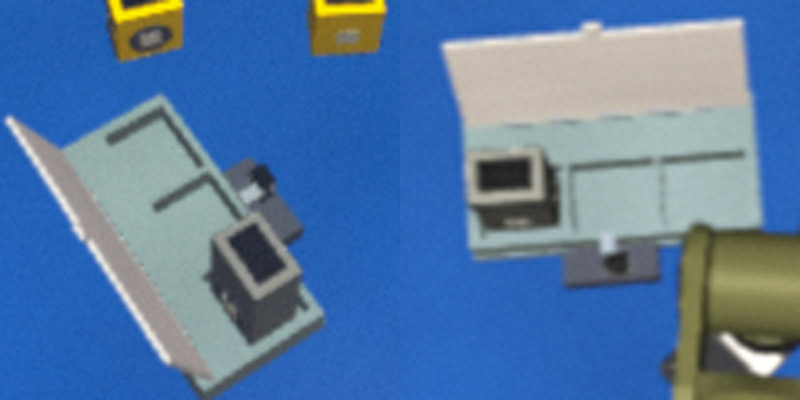

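{"name": "apply_moves", "arguments": {
  "series": [
    [1.5, 2, 0, 0.05],
    [3.5, 5, 2, 0.1],
    [5.5, 8, 5, 0.15],
    [6.7, 9.5, 8, 0.15],
    [6.8, 9.8, 11, 0.15],
    [6.8, 9.8, 12.8, 0.15],
    [6.8, 9.8, 12.8, 0.15],
    [6.8, 9.8, 12.8, 0.15]
  ]
}}

```text
time: 28.9
tool_pos: [0.4337, -0.0998, 0.1206]
tool_rot: [0.9, -0.437, 0.0, -0.0]
contact_force: [-0.4, 0.9, 0.6]
gripper_width: 1.0
```

```bash
python3 - <<'E'
from h import *
move([.431,-.1043,.05],np.radians(-52.5))
t=cap("top");s=cap("scene")
cv2.imwrite("pics/m15.png",cv2.resize(s[0][130:210,290:390],(750,600),interpolation=cv2.INTER_CUBIC))
E
```

```text
shift [0.18 0.49 7.06] turn 0.012 | psi -0.904 pos [ 0.4337 -0.0998  0.1206] t 28.9 j6 0.6 w 1.0
```

View pics/m15.png

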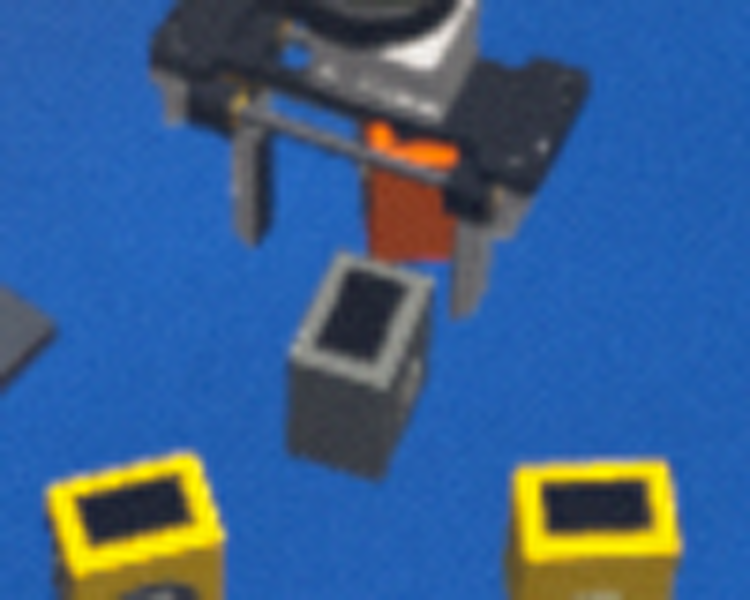

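{"name": "apply_moves", "arguments": {
  "series": [
    [0.2, 0.4, 1, 0.01],
    [0.2, 0.4, 3, 0.01],
    [0.2, 0.4, 5, 0.01],
    [0.2, 0.4, 6.5, 0.01],
    [0.2, 0.4, 7, 0.01],
    [0.2, 0.4, 7, 0.01],
    [0.2, 0.4, 7, 0.01]
  ]
}}

```text
time: 29.7
tool_pos: [0.4317, -0.1043, 0.0506]
tool_rot: [0.897, -0.442, 0.0, -0.0]
contact_force: [0.5, -0.5, 0.2]
gripper_width: 1.003
```

{"name": "apply_moves", "arguments": {
  "series": [
    [0, 0, 0, 0],
    [0, 0, 0, 0],
    [0, 0, 0, 0],
    [0, 0, 0, 0],
    [0, 0, 0, 0],
    [0, 0, 0, 0],
    [0, 0, 0, 0],
    [0, 0, 0, 0],
    [0, 0, 0, 0],
    [0, 0, 0, 0]
  ],
  "jaw": 1,
  "grip_force": 30
}}

```text
time: 30.7
tool_pos: [0.4313, -0.104, 0.0499]
tool_rot: [0.897, -0.442, -0.0, -0.0]
contact_force: [-1.5, 2.5, 0.7]
gripper_width: 0.538
```

```bash
python3 - <<'E'
from h import *
move([.431,-.1043,.05],np.radians(-52.5))
move([.552,-.106,.18],np.radians(-64))
t=cap("top");s=cap("scene"); reader(t,s)
cv2.imwrite("pics/m16.png",cv2.resize(s[0][130:210,290:390],(750,600),interpolation=cv2.INTER_CUBIC))
E
```

```text
shift [ 0.    0.04 -0.01] turn 0.001 | psi -0.915 pos [ 0.4313 -0.104   0.0499] t 30.7 j6 0.6 w 0.538
shift [  7.52  -9.45 -13.01] turn 0.202 | psi -0.915 pos [ 0.4313 -0.104   0.0499] t 30.7 j6 0.6 w 0.538
box top px [389.2 147.8] 371 size [0.058 0.08 ] x axis deg -61.6 win from top [ 0.654  -0.2156] win from scene [ 0.6527 -0.2099] 33
```

View pics/m16.png

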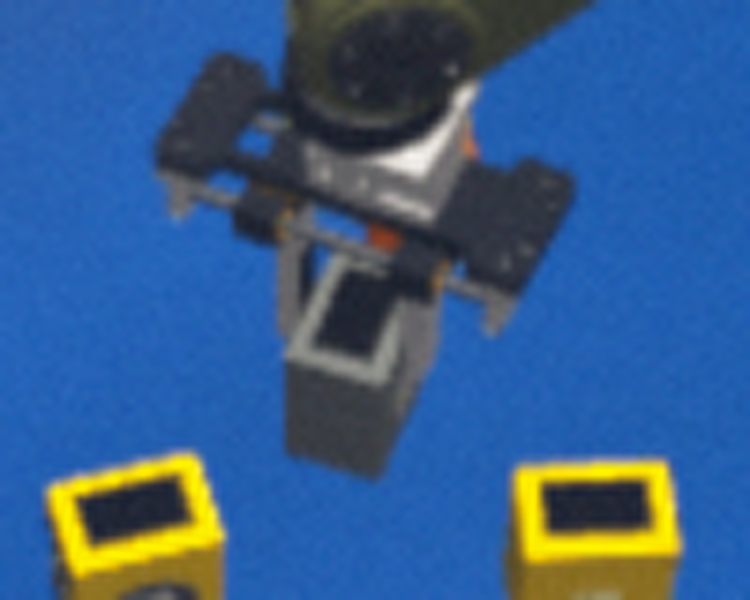

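{"name": "apply_moves", "arguments": {
  "series": [
    [0, 0, -1, 0],
    [0, 0, -4, 0],
    [0, 0, -8, 0],
    [0, 0, -12, 0],
    [1.5, -2, -13, 0.05],
    [3.5, -4.7, -13, 0.1],
    [5.5, -7.2, -13, 0.15],
    [7, -9, -13, 0.16],
    [7.5, -9.5, -13, 0.16],
    [7.5, -9.5, -13, 0.16]
  ]
}}

```text
time: 31.8
tool_pos: [0.5524, -0.1057, 0.1797]
tool_rot: [0.859, -0.512, -0.0, 0.0]
contact_force: [-0.5, -0.2, -3.3]
gripper_width: 0.538
```

```bash
python3 - <<'E'
from h import *
for i in range(3): t=cap("top");s=cap("scene","s17.png");reader(t,s)
move([.597,-.1068,.18],np.radians(-62))
cv2.imwrite("pics/m17.png",cv2.resize(s[0][90:210,230:380],(750,600),interpolation=cv2.INTER_CUBIC))
cv2.imwrite("pics/m17t.png",cv2.resize(t[0][120:200,340:440],(750,600),interpolation=cv2.INTER_CUBIC))
E
```

```text
box top px [389.1 147.7] 373 size [0.061 0.078] x axis deg -65.0 win from top [ 0.6556 -0.2147] win from scene [ 0.6527 -0.2097] 37
box top px [389.1 147.8] 371 size [0.061 0.078] x axis deg -65.0 win from top [ 0.6555 -0.2146] win from scene [ 0.6527 -0.2093] 35
box top px [389.1 147.7] 371 size [0.061 0.078] x axis deg -65.0 win from top [ 0.6556 -0.2147] win from scene [ 0.6532 -0.2103] 34
shift [ 2.24 -3.91  0.04] turn 0.007 | psi -1.075 pos [ 0.5519 -0.1057  0.1804] t 32.1 j6 0.82 w 0.535
```

View pics/m17.png

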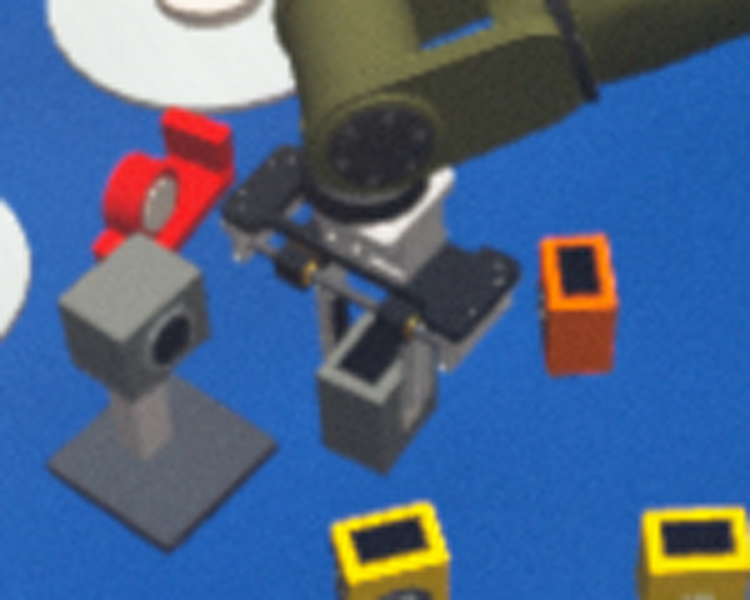

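View pics/m17t.png

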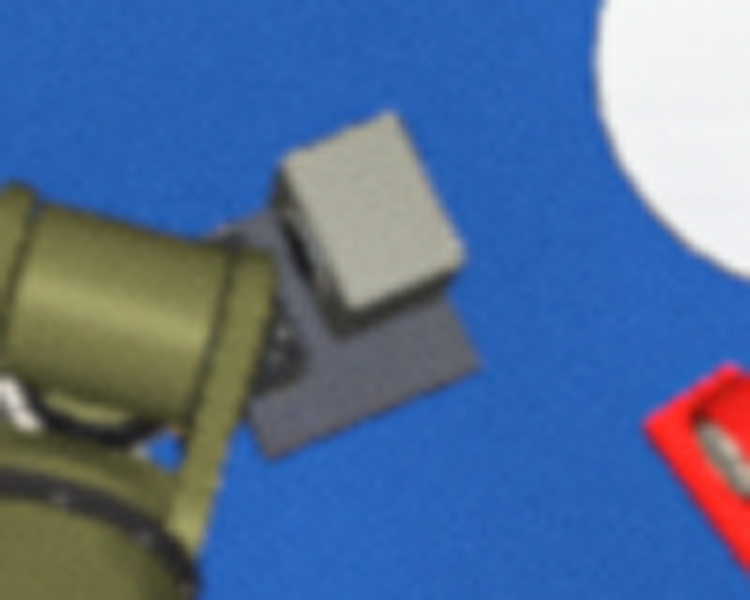

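{"name": "apply_moves", "arguments": {
  "series": [
    [0.5, -1, 0, 0],
    [1.2, -2.2, 0, 0.03],
    [1.7, -3.3, 0, 0.06],
    [2.2, -4.3, 0, 0.06],
    [2.2, -4.6, 0, 0.06],
    [2.2, -4.6, 0, 0.06]
  ]
}}

```text
time: 32.7
tool_pos: [0.6031, -0.1029, 0.1798]
tool_rot: [0.843, -0.537, -0.0, 0.0]
contact_force: [-0.1, 0.0, -3.5]
gripper_width: 0.536
```

```bash
python3 - <<'E'
from h import *
move([.6267,-.1534,.18],np.radians(-65))
E
```

```text
shift [ 5.57 -0.01 -0.02] turn -0.0 | psi -1.135 pos [ 0.6031 -0.1029  0.1798] t 32.7 j6 0.91 w 0.536
```

{"name": "apply_moves", "arguments": {
  "series": [
    [1.5, 0, 0, 0],
    [3, 0, 0, 0],
    [4.3, 0, 0, 0],
    [5.2, 0, 0, 0],
    [5.5, 0, 0, 0],
    [5.5, 0, 0, 0],
    [5.5, 0, 0, 0],
    [5.5, 0, 0, 0],
    [5.5, 0, 0, 0],
    [5.5, 0, 0, 0]
  ]
}}

```text
time: 33.7
tool_pos: [0.6266, -0.1527, 0.1801]
tool_rot: [0.843, -0.537, 0.0, -0.0]
contact_force: [0.0, 0.3, -3.5]
gripper_width: 0.534
```

```bash
python3 - <<'E'
from h import *
move([.6267,-.1534,.18],np.radians(-65))
s=cap("scene")
cv2.imwrite("pics/m18.png",cv2.resize(s[0][90:210,210:360],(750,600),interpolation=cv2.INTER_CUBIC))
E
```

```text
shift [0.07 0.02 0.01] turn -0.0 | psi -1.135 pos [ 0.6266 -0.1527  0.1801] t 33.7 j6 0.84 w 0.534
```

View pics/m18.png

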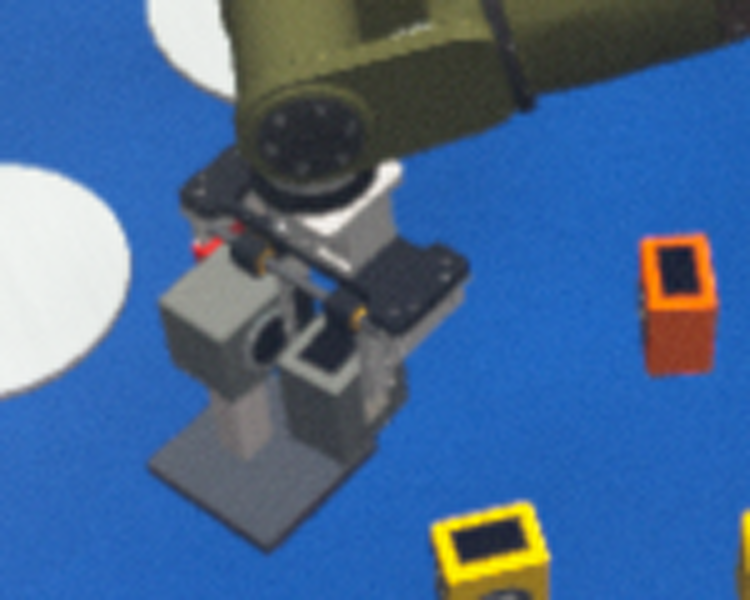

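{"name": "apply_moves", "arguments": {
  "series": [
    [0, 0, 0, 0],
    [0, 0, 0, 0],
    [0, 0, 0, 0],
    [0, 0, 0, 0],
    [0, 0, 0, 0],
    [0, 0, 0, 0],
    [0, 0, 0, 0],
    [0, 0, 0, 0],
    [0, 0, 0, 0],
    [0, 0, 0, 0]
  ]
}}

```text
time: 34.75
tool_pos: [0.6265, -0.153, 0.18]
tool_rot: [0.843, -0.538, 0.0, -0.0]
contact_force: [-0.1, 0.1, -3.5]
gripper_width: 0.539
```

{"name": "apply_moves", "arguments": {
  "series": [
    [-2, 0, 0, 0],
    [-4.5, 0, 0, -0.12],
    [-5.5, 0, 0, -0.26],
    [-5.5, 0, 0, -0.4],
    [-5.5, 0, 0, -0.54],
    [-5.5, 0, 0, -0.68],
    [-5.5, 0, 0, -0.82],
    [-5.5, 0, 0, -0.96],
    [-5.5, 0, 0, -1.1],
    [-5.5, 0, 0, -1.24]
  ]
}}

```text
time: 35.75
tool_pos: [0.6033, -0.1031, 0.18]
tool_rot: [0.998, 0.055, 0.0, 0.0]
contact_force: [-0.0, 0.3, -3.8]
gripper_width: 0.54
```

{"name": "apply_moves", "arguments": {
  "series": [
    [0, 0, 0, -0.14],
    [0, 0, 0, -0.28],
    [0, 0, 0, -0.33],
    [0, 0, 0, -0.33],
    [0, 0, 0, -0.33]
  ]
}}

```text
time: 36.25
tool_pos: [0.6033, -0.1031, 0.18]
tool_rot: [0.977, 0.215, 0.0, 0.0]
contact_force: [0.0, 0.2, -2.2]
gripper_width: 0.536
```

```bash
python3 - <<'E'
from h import *
t=cap("top");s=cap("scene");reader(t,s)
move([.6225,-.1443,.18],np.radians(25))
cv2.imwrite("pics/m19.png",cv2.resize(s[0][90:210,210:360],(750,600),interpolation=cv2.INTER_CUBIC))
E
```

```text
box top px [389.1 147.8] 372 size [0.061 0.078] x axis deg -65.0 win from top [ 0.6555 -0.2147] win from scene [ 0.5974 -0.2228] 29
shift [ 0.01  4.54 -0.  ] turn -0.003 | psi 0.434 pos [ 0.6033 -0.1031  0.18  ] t 36.4 j6 -0.66 w 0.537
```

View pics/m19.png

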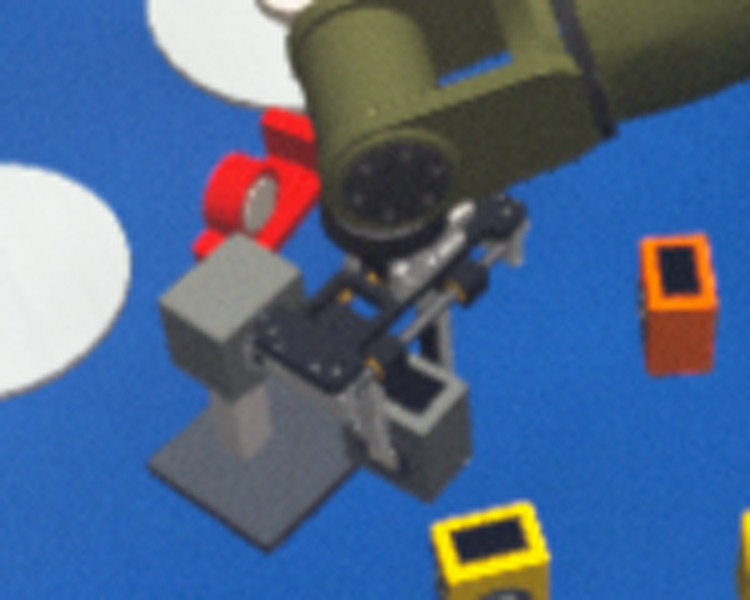

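{"name": "apply_moves", "arguments": {
  "series": [
    [0, 1.2, 0, 0],
    [0, 2.5, 0, 0],
    [0, 3.7, 0, 0],
    [0, 4.4, 0, 0],
    [0, 4.5, 0, 0],
    [0, 4.5, 0, 0],
    [0, 4.5, 0, 0],
    [0, 4.5, 0, 0],
    [0, 4.5, 0, 0],
    [0, 4.5, 0, 0]
  ]
}}

```text
time: 37.35
tool_pos: [0.6223, -0.1437, 0.18]
tool_rot: [0.976, 0.216, 0.0, 0.0]
contact_force: [-0.9, -0.3, -3.0]
gripper_width: 0.538
```

{"name": "apply_moves", "arguments": {
  "series": [
    [0, 0, 0, 0],
    [0, 0, 0, 0],
    [0, 0, 0, 0],
    [0, 0, 0, 0],
    [0, 0, 0, 0],
    [0, 0, 0, 0],
    [0, 0, 0, 0],
    [0, 0, 0, 0],
    [0, 0, 0, 0],
    [0, 0, 0, 0]
  ]
}}

```text
time: 38.35
tool_pos: [0.6223, -0.1439, 0.1799]
tool_rot: [0.976, 0.216, -0.0, 0.0]
contact_force: [-0.0, -0.7, -3.8]
gripper_width: 0.54
```

{"name": "apply_moves", "arguments": {
  "series": [
    [0, -2, 0, 0],
    [0, -4, 0, -0.12],
    [0, -4.5, 0, -0.26],
    [0, -4.5, 0, -0.4],
    [0, -4.5, 0, -0.54],
    [0, -4.5, 0, -0.68],
    [0, -4.5, 0, -0.82],
    [0, -4.5, 0, -0.96],
    [0, -4.5, 0, -1.1],
    [0, -4.5, 0, -1.24]
  ]
}}

```text
time: 39.35
tool_pos: [0.6033, -0.1031, 0.18]
tool_rot: [0.667, 0.745, -0.0, 0.0]
contact_force: [-0.6, 0.5, -3.1]
gripper_width: 0.538
```

{"name": "apply_moves", "arguments": {
  "series": [
    [0, 0, 0, -0.14],
    [0, 0, 0, -0.28],
    [0, 0, 0, -0.33],
    [0, 0, 0, -0.33],
    [0, 0, 0, -0.33]
  ]
}}

```text
time: 39.85
tool_pos: [0.6033, -0.1031, 0.18]
tool_rot: [0.539, 0.842, -0.0, 0.0]
contact_force: [-0.1, -0.1, -3.8]
gripper_width: 0.541
```

```bash
python3 - <<'E'
from h import *
t=cap("top");s=cap("scene");reader(t,s)
move([.6267,-.1534,.18],np.radians(115))
cv2.imwrite("pics/m20.png",cv2.resize(s[0][90:210,210:360],(750,600),interpolation=cv2.INTER_CUBIC))
E
```

```text
box top px [389.1 147.7] 371 size [0.061 0.078] x axis deg -65.0 win from top [ 0.6557 -0.2147] win from scene [ 0.5921 -0.2352] 20
shift [-5.55  0.01 -0.  ] turn -0.004 | psi 2.004 pos [ 0.6033 -0.1031  0.18  ] t 40.0 j6 -2.23 w 0.538
```

View pics/m20.png

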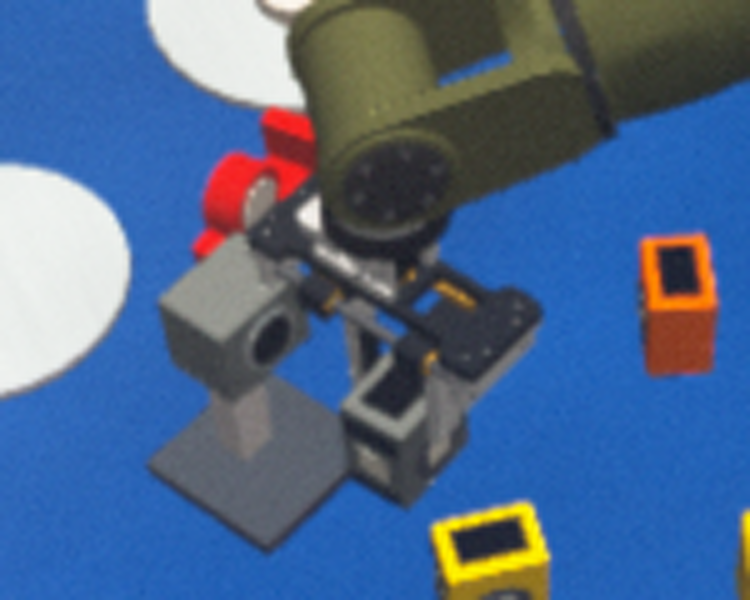

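{"name": "apply_moves", "arguments": {
  "series": [
    [-1.5, 0, 0, 0],
    [-3, 0, 0, 0],
    [-4.3, 0, 0, 0],
    [-5.2, 0, 0, 0],
    [-5.5, 0, 0, 0],
    [-5.5, 0, 0, 0],
    [-5.5, 0, 0, 0],
    [-5.5, 0, 0, 0],
    [-5.5, 0, 0, 0],
    [-5.5, 0, 0, 0]
  ]
}}

```text
time: 40.95
tool_pos: [0.6265, -0.1528, 0.1801]
tool_rot: [0.538, 0.843, 0.0, 0.0]
contact_force: [0.6, -0.4, -3.6]
gripper_width: 0.537
```

{"name": "apply_moves", "arguments": {
  "series": [
    [0, 0, 0, 0],
    [0, 0, 0, 0],
    [0, 0, 0, 0],
    [0, 0, 0, 0],
    [0, 0, 0, 0],
    [0, 0, 0, 0],
    [0, 0, 0, 0],
    [0, 0, 0, 0],
    [0, 0, 0, 0],
    [0, 0, 0, 0]
  ]
}}

```text
time: 41.95
tool_pos: [0.6265, -0.153, 0.1799]
tool_rot: [0.538, 0.843, 0.0, 0.0]
contact_force: [0.2, 1.3, -3.5]
gripper_width: 0.54
```

{"name": "apply_moves", "arguments": {
  "series": [
    [2, 0, 0, 0],
    [5, 0, 0, 0],
    [9, 0, 0, 0.14],
    [9, 0, 0, 0.28],
    [9, 0, 0, 0.42],
    [9, 0, 0, 0.56],
    [9, 0, 0, 0.7],
    [9, 0, 0, 0.84],
    [9, 0, 0, 0.98],
    [9, 0, 0, 1.12]
  ]
}}

```text
time: 42.95
tool_pos: [0.5886, -0.0714, 0.18]
tool_rot: [0.905, 0.426, 0.0, 0.0]
contact_force: [0.3, -0.8, -3.3]
gripper_width: 0.536
```

```bash
python3 - <<'E'
from h import *
s=cap("scene","s21.png")
move([.6328,.09,.18],np.radians(5.7))
E
```

```text
shift [15.18 -7.02  0.  ] turn 0.771 | psi 0.87 pos [ 0.5886 -0.0713  0.18  ] t 43.0 j6 -1.05 w 0.537
```

{"name": "apply_moves", "arguments": {
  "series": [
    [2, -1, 0, 0.12],
    [5, -2.4, 0, 0.26],
    [8, -3.8, 0, 0.4],
    [11, -5.2, 0, 0.54],
    [13.5, -6.3, 0, 0.68],
    [15, -7, 0, 0.77],
    [15.2, -7, 0, 0.77],
    [15.2, -7, 3, 0.77],
    [15.2, -7, 6, 0.77],
    [15.2, -7, 8, 0.77]
  ]
}}

```text
time: 44.0
tool_pos: [0.6299, 0.0897, 0.0978]
tool_rot: [0.998, 0.06, -0.001, 0.0]
contact_force: [0.3, -0.2, -3.6]
gripper_width: 0.533
```

{"name": "apply_moves", "arguments": {
  "series": [
    [0, 0, 0.2, 0],
    [0, 0, 0.2, 0],
    [0, 0, 0.2, 0]
  ]
}}

```text
time: 44.3
tool_pos: [0.6314, 0.0903, 0.0996]
tool_rot: [0.998, 0.058, 0.001, -0.0]
contact_force: [0.5, 0.1, -2.8]
gripper_width: 0.54
```

```bash
python3 - <<'E'
from h import *
move([.6328,.0895,.06],np.radians(5.7))
s=cap("scene","s22.png")
cv2.imwrite("pics/m22.png",cv2.resize(s[0][210:290,285:385],(750,600),interpolation=cv2.INTER_CUBIC))
E
```

```text
shift [0.13 0.1  3.96] turn 0.017 | psi 0.116 pos [0.6314 0.0903 0.0996] t 44.3 j6 -0.03 w 0.54
```

View pics/m22.png

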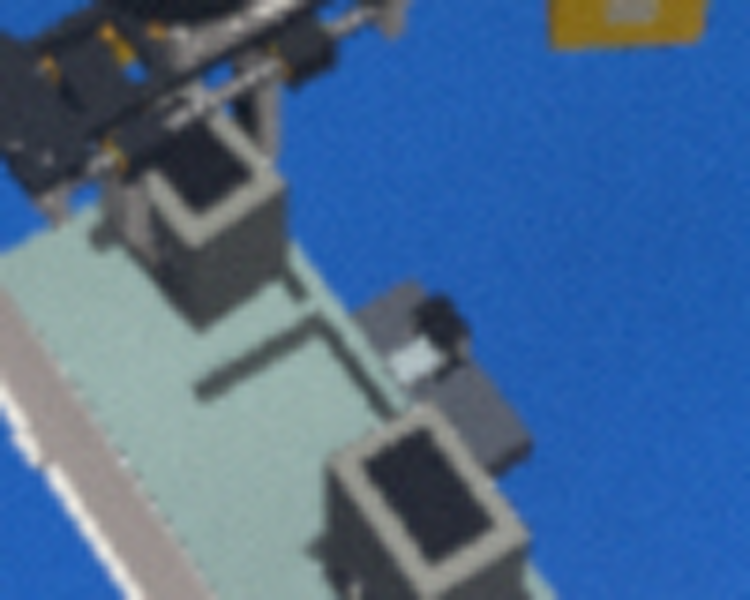

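```bash
python3 - <<'E'
from h import *
s=cap("scene")
th=np.radians(95.7); ey=np.array([np.cos(th),np.sin(th)]); ex=np.array([ey[1],-ey[0]])
a=onz(s,(203.5/7.5-.5+285,328.5/7.5-.5+210),.0496)[:2]; c=a-.025*ex-.035*ey
for b in([.6335,.0946],[.6338,.0916]):
    d=c-np.array(b); print(c, "err in dock x,y",d@ex,d@ey)
E
```

```text
[0.62302017 0.08812366] err in dock x,y -0.011071242292788894 -0.00540346106415433
[0.62302017 0.08812366] err in dock x,y -0.011071799714546422 -0.0023884984293475495
```

```bash
python3 - <<'E'
from h import *
s=cap("scene")
th=np.radians(95.7); ey=np.array([np.cos(th),np.sin(th)]); ex=np.array([ey[1],-ey[0]])
C=np.array([.6314,.0903])
f=lambda x,y,z:onz(s,((x+.5)/7.5-.5+285,(y+.5)/7.5-.5+210),z)[:2]
for n,p,z,o in(("top+x",(200,247),.1296,(.025,.035)),("top-x",(285,185),.1296,(-.025,.035)),("bot+x",(203,328),.0496,(.025,.035)),("bot-x",(284,268),.0496,(-.025,.035))):
    c=f(*p,z)-o[0]*ex-o[1]*ey; print(n,c.round(4))
    q=proj(s,[*(C+o[0]*ex+o[1]*ey),z]); print("  expected px in crop",((q-[285,210]+.5)*7.5-.5).round(0))
E
python3 - <<'E'
import cv2
s=cv2.imread('pics/s22.png'); cv2.imwrite('pics/m23.png',cv2.resize(s[210:265,285:340],(770,770)[:2],interpolation=cv2.INTER_CUBIC)[:600])
E
```

```text
top+x [0.6246 0.0926]
  expected px in crop [182. 249.]
top-x [0.6313 0.0879]
  expected px in crop [287. 190.]
bot+x [0.623  0.0881]
  expected px in crop [187. 340.]
bot-x [0.6296 0.0835]
  expected px in crop [288. 282.]
```

View pics/m23.png

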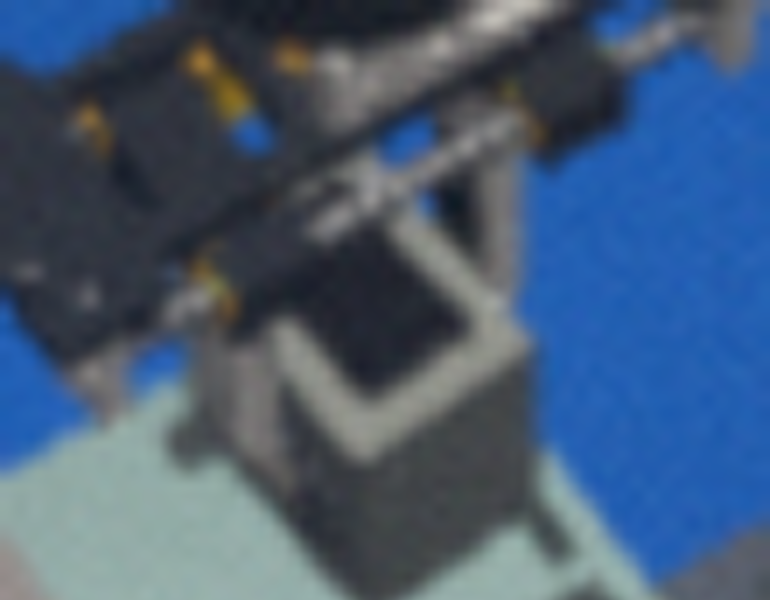

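{"name": "apply_moves", "arguments": {
  "series": [
    [0.2, -0.35, 0, 0.015],
    [0.2, -0.35, 0.5, 0.015],
    [0.2, -0.35, 1.0, 0.015],
    [0.2, -0.35, 1.5, 0.015],
    [0.2, -0.35, 1.8, 0.015],
    [0.2, -0.35, 2.1, 0.015],
    [0.2, -0.35, 2.1, 0.015],
    [0.2, -0.35, 2.1, 0.015]
  ]
}}

```text
time: 45.25
tool_pos: [0.6323, 0.0943, 0.077]
tool_rot: [0.999, 0.05, 0.0, 0.0]
contact_force: [-0.4, 0.5, -2.9]
gripper_width: 0.536
```

{"name": "apply_moves", "arguments": {
  "series": [
    [0, 0, 0.4, 0],
    [0, 0, 0.8, 0],
    [0, 0, 1.2, 0],
    [0, 0, 1.4, 0],
    [0, 0, 1.55, 0],
    [0, 0, 1.55, 0],
    [0, 0, 1.55, 0]
  ]
}}

```text
time: 45.95
tool_pos: [0.6323, 0.0943, 0.0615]
tool_rot: [0.999, 0.05, 0.0, -0.0]
contact_force: [0.6, -0.3, -2.4]
gripper_width: 0.536
```

{"name": "apply_moves", "arguments": {
  "series": [
    [0, 0, 0.1, 0],
    [0, 0, 0.1, 0],
    [0, 0, 0.1, 0],
    [0, 0, 0.1, 0],
    [0, 0, 0.1, 0],
    [0, 0, 0.1, 0],
    [0, 0, 0.1, 0],
    [0, 0, 0.1, 0]
  ],
  "jaw": -1
}}

```text
time: 46.75
tool_pos: [0.6323, 0.0943, 0.0604]
tool_rot: [0.999, 0.05, -0.0, 0.0]
contact_force: [-0.4, 0.3, -0.3]
gripper_width: 1.001
```

{"name": "apply_moves", "arguments": {
  "series": [
    [0, 0, -2, 0],
    [0, 0, -6, 0],
    [0, 0, -10, 0],
    [0, 0, -14, 0],
    [-4, 0, -18, 0],
    [-8, 0, -20, 0],
    [-12, 0, -20, 0],
    [-16, 0, -20, 0],
    [-20, 0, -20, 0],
    [-24, 0, -20, 0]
  ]
}}

```text
time: 47.75
tool_pos: [0.3918, 0.0702, 0.2604]
tool_rot: [0.999, 0.05, 0.0, -0.0]
contact_force: [0.1, 0.2, -0.5]
gripper_width: 1.001
```

{"name": "apply_moves", "arguments": {
  "series": [
    [0, 3, 0, 0],
    [0, 7, 0, 0],
    [0, 11, 0, 0],
    [0, 15, 0, 0],
    [0, 18, 0, 0]
  ]
}}

```text
time: 48.25
tool_pos: [0.4113, -0.1108, 0.2607]
tool_rot: [0.999, 0.05, 0.0, 0.0]
contact_force: [-0.8, 0.6, 0.1]
gripper_width: 1.002
```

```bash
python3 - <<'E'
from h import *
t=cap("top","t24.png");s=cap("scene","s24.png")
cv2.imwrite("pics/m24.png",np.hstack([cv2.resize(s[0][210:320,270:380],(400,400),interpolation=cv2.INTER_CUBIC),cv2.resize(t[0][120:220,220:320],(400,400),interpolation=cv2.INTER_CUBIC)]))
for n,P in(("tall",[.6146,.262,.13]),("short",[.6323,.0943,.09])):
    a=blob(t[0].max(2)<60,proj(t,P)); b=blob(s[0].max(2)<60,proj(s,P)); print(n,a[:2],b[:2],tri(t,a[0],s,b[0]))
print(manip.sense()["tool_pos"],manip.sense()["contact_force"])
E
```

```text
tall (array([245.60526316, 163.15789474]), np.int32(76)) (array([341.24242424, 275.46464646]), np.int32(99)) (array([0.61855868, 0.26320484, 0.13087685]), np.float64(0.004037839256733066))
short (array([294.24637681, 162.73913043]), np.int32(69)) (array([310.59340659, 237.71428571]), np.int32(91)) (array([0.63341454, 0.09223469, 0.0894034 ]), np.float64(0.005154687334810729))
[ 0.41138228 -0.11131487  0.26029895] [-0.03076434  0.9954513   0.34363443]
```

View pics/m24.png

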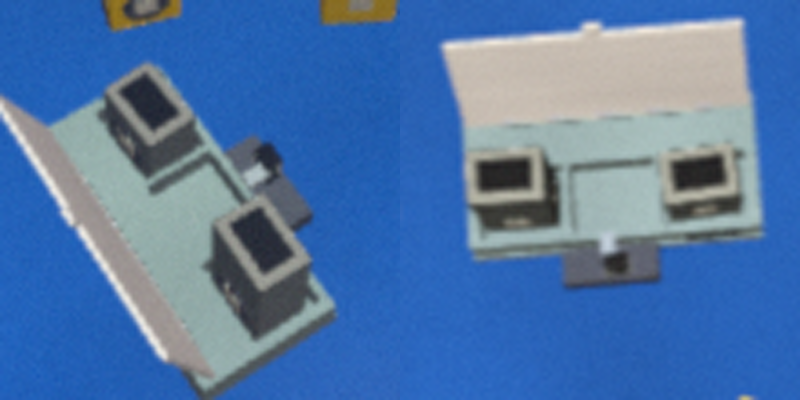

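View pics/s24.png

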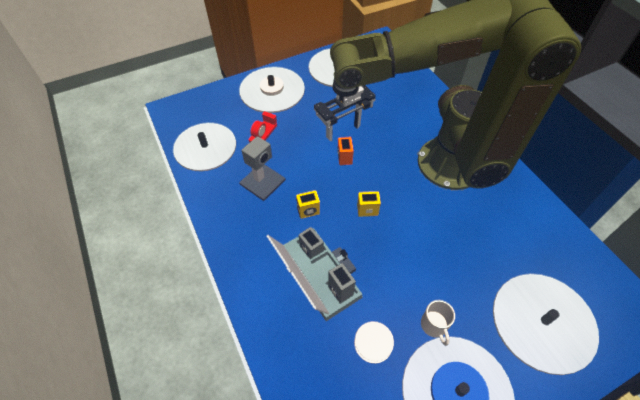

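View pics/t24.png

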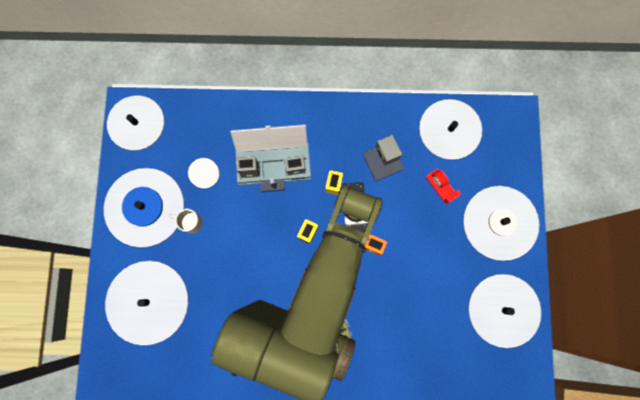

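No third grey cartridge is visible in either view (the middle one is absent). Spool (203,173), mug (188,220) and dispenser (443,185) are in their original pixels.

```bash
python3 -c "
from station import manip
print(manip.finish_job())"
```

```text
the job is handed in; nothing more can be done
None
```

The job is handed in at about 48 s of the 210 s. `finish_job` reports no verdict, so none of the judged steps is confirmed beyond my own checks.

**What I did**
- I slid the latch about 15 mm, and the cover sprang open.
- The tall and short cartridges were the only grey ones in view; the middle one is absent.
- I showed the tall cartridge's hub, spine and back to the reader, holding each still for more than a second. I then stood it in bay 2.
- The reader was knocked about 5 cm aside while I was gripping the short cartridge. I measured it again and showed the short cartridge's three sides at the new position, then stood it in bay 0.

**Last checks**
- **Cartridge feet:** tops measured at 131 mm and 89 mm, which puts both feet within about 1 mm of the bay floor.
- **Spacing:** the two cartridges stand 171.6 mm apart, against 172 mm for bays 0 and 2.
- **Scene:** the cover stands open, the gripper is open and well clear, and the spool, mug and dispenser look unmoved.

**What disagreed**
- The two cameras differ by 4–8 mm, so I used averaged positions.
- Before lowering the short cartridge, one camera's corner measurement was off by up to 11 mm. It then went in without rim contact, and the final triangulated position is within about 2 mm of the estimated bay centre.
- During some of the holds the gripper hid the reader's window, so those window readings are invalid. I positioned from the readings taken before each approach.

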